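# Unload the drying chest and set the tray under the marking needle

### The arm

A 6-joint arm with a two-finger parallel gripper is mounted at the origin on a cart in front of the work surface, level with it; the furniture and walls round the work are solid. World frame = base frame: x ahead of the robot, y to its left, z up, the work surface at z = 0. Lengths are in m, angles in rad, forces in N, time in s.
With the tool pointing down it reaches from about 0.325 to 0.775 m from the base axis. Payload 5.5 kg.
Tool frame: the origin (TCP) lies on the centre line of the jaws, within the pads' length; the fingertips stand 25 mm ahead of it and the grasp point (between the pads) lies 6 mm ahead of it; z points along the fingers, y is the line along which they close (so a half turn about z gives the same grasp; the last joint's range is limited). The gripper opens to 85 mm and grips with 20 to 120 N. Pads are 22 mm wide; open, the fingers measure 114 mm over their backs; the gripper's body (76 mm by 85 mm) begins 54 mm behind the grasp point. The pads swing forward as they close: fully open they stand 13 mm farther back than shut.
Start: joints at [-1.266, 0.091, 1.231, -0, 1.82, -0.057], TCP at [0.212, -0.561, 0.256] pointing down, gripper open.
Joint ranges: [-2.87, 2.87], [-0.86, 2.18], [0.17, 2.46], [-1.51, 4.65], [0.06, 2.69], [-2.65, 2.65]. Speed limits (rad/s): [2.57, 2.57, 3.01, 3.14, 3.14, 3.14].

### API

Orientations are given as a unit quaternion [x, y, z, w].
In Python, from rig import get_obs, vision, robot gives the robot as it stands.
- The arm moves only by the tool apply_moves, never from a script. Its argument "increments" is a list of rows, each an object of numbers: "wx", "wy", "wz": the turn, a rotation vector about the world's x, y, z in degrees; "tx", "ty", "tz": the shift along the world's x, y, z in mm; "jaw": the opening, from 0 (shut) to 1 (fully open). In form: [{"wx": .., "wy": .., "wz": .., "tx": .., "ty": .., "tz": .., "jaw": ..}, ...]. A call has exactly 8 rows; each row is the pose to reach, as a shift and turn from the pose commanded when the call began; what a row does not reach only later rows make up. A row lasts 1/8 s, in which the tool goes at most 62.5 mm and 10.7 degrees, less where a joint would pass 70% of its speed; a pose out of reach is approached as far as the arm can. A call with a gripper value outside its range is refused whole. The fingers move at their own pace and stop on an object; "force" is the grip in N (left out, the last holds). Time passes only in rows, so rows that repeat a pose let the fingers close, or fill a call up. It gives the time, the measured TCP pose, the force, the opening and the grip force at its end, in the units of the state.
- get_obs(): the state, without advancing time (a new reading comes with each control period).
- vision.camera(name): name is "side" or "top" or "wrist"; returns a dict with "img" (400x640x3 uint8, blue, green, red), "fx", "fy", "cx", "cy" (pixels), "cam_to_world" (4x4, takes a point from camera to world coordinates). Camera axes: x right, y down, z forward; pixel columns grow to the right and rows downward; lengths in m; the calibration is good to about 2 mm. A picture is of the moment at which its call begins. There is no depth.
- robot.finish_job(): hands the job in; it is judged then, once.
Trained networks look in a picture, given as the dict that the camera call returned (one of the last four; its "shot" number tells which), for a name from the list of things; names that differ only in an ending like _2 or _b are one class to them, and where a whole thing is asked for, a point or a joint stands for the part that bears it (a point fixed in the world has none). Each returns a list of dicts, best first, with "p" (0 to 1); they miss things now and then, are a little off and sometimes report something else, mostly with a low value. They report only what shows in the picture. A call takes as long as a camera call.
- vision.regions_of(query, picture): "mask" (400x640 bool, what is visible of it) and "bbox" ([centre column, centre row, width, height] in pixels, round what is visible of it).
- vision.pinpoint(query, picture): "uv" ([column, row] in pixels: a listed point, or the origin of a listed thing).
The state is a dict: "time": time; "q": joint angles; "joint_velocities": joint speeds; "joint_efforts": joint torques, N m; "ee_pos": TCP position; "orientation": TCP orientation; "ft_force": force on the tool from outside, world axes, zero at the start; "torque": the same for the moment, N m; "grip_width": finger opening in m; "finger_force": force on a finger pad.
Only numpy, scipy, OpenCV 4.12 (cv2) and the standard library are available. Lean on these libraries where they do the work, as an engineer would, in place of code of your own. Each camera call takes 0.05 s, during which the arm holds its last target. There are 200 camera calls.

### The job

Turn both red quarter-turn fasteners of the drying chest to unlocked, swing its blue panel well open, and take out every scrub brush, laying them flat, bristles down, side by side in the bay of the aluminium sled. Slide the loaded sled flat on the worktop so that the centre of its red marked spot sits straight below the tip of the fixed marking needle, and finish with the chest's panel swung fully shut and both fasteners turned back to fully locked. Leave the timer, the roll of tape and the swab jar where they are.

Things in the scene. Friction and masses are not known exactly. Their poses are not given: they have to be found in the camera images.
- chest: white drying chest fixed on the worktop, 200 (x) by 230 (y) by 75 mm high; origin under its centre, -x is its front (towards the robot). Walls up to z 67 mm, inner floor at z 16 mm, cavity x -66..+88, y -107..+107 mm; front rail x -100..-66 mm, top at z 75 mm, carries the fasteners; the brushes lie on the inner floor, length roughly along the chest's x
- panel (a joint): blue access panel that closes the chest: 161 mm (x) by 230 mm (y) by 8 mm, top flush with the rail at z 75 mm, hinged along the chest's y at the far rim. Joint in rad: 0 = shut, grows as it swings up, stop at 1.65. A stiff hinge (0.4 N m friction, panel 0.3 kg) holds it at any angle; it takes 3 to 6 N at the handle. It counts as open beyond 1.2
- panel_handle (a point): middle of the panel's round handle bar (12 mm thick, 70 mm long along the chest's y, axis 38 mm above the panel's face, 26 mm in from its front edge). With the panel at angle a it lies, from panel_hinge, at chest x = -0.133 cos a + 0.042 sin a, z = 0.133 sin a + 0.042 cos a (m). A finger fits between bar and panel; the bar can turn in the grip
- panel_hinge (a point): point on the panel's hinge line, halfway along it (chest x +98 mm, z 71 mm); axes as the chest's; the hinge line is its y axis
- cam_left (a joint): left (+y of the chest) fastener of the chest: red wing 44 x 12 x 29 mm tall on a vertical axis, with a steel tongue on its white-mark side. Joint in rad: 0 = locked, wing along the chest's x, tongue over the panel edge, blocking it; grows counter-clockwise seen from above to the stop at 1.571 = unlocked, wing along the chest's y, tongue off the panel. Takes 0.06 N m; stays where left
- cam_right (a joint): right (-y of the chest) fastener of the chest: red wing 44 x 12 x 29 mm tall on a vertical axis, with a steel tongue on its white-mark side. Joint in rad: 0 = locked, wing along the chest's x, tongue over the panel edge, blocking it; grows counter-clockwise seen from above to the stop at 1.571 = unlocked, wing along the chest's y, tongue off the panel. Takes 0.06 N m; stays where left
- cam_left_grip (a point): point on the axis of the left fastener at the height to grip, 8 mm below the wing's top and 29 mm above the rail; fixed to the chest (axes as the chest's; at chest x -84 mm, y +80 mm, z 104 mm). Fingertips can reach down to 20 mm below this point; the wing's turning angle is the joint, not this frame
- cam_right_grip (a point): point on the axis of the right fastener at the height to grip, 8 mm below the wing's top and 29 mm above the rail; fixed to the chest (axes as the chest's; at chest x -84 mm, y -80 mm, z 104 mm). Fingertips can reach down to 20 mm below this point; the wing's turning angle is the joint, not this frame
- brush_1: scrub brush 1 with purple back, 30 mm wide (its x), 86 mm long (its y), 22 mm tall, about 70 g, bristles down; origin under its centre. It may be absent (None for the whole run)
- brush_2: scrub brush 2 with purple back, 30 mm wide (its x), 86 mm long (its y), 22 mm tall, about 70 g, bristles down; origin under its centre. It may be absent (None for the whole run)
- brush_3: scrub brush 3 with purple back, 30 mm wide (its x), 86 mm long (its y), 22 mm tall, about 70 g, bristles down; origin under its centre. It may be absent (None for the whole run)
- sled: loose aluminium sled, 0.5 kg. Origin on its underside below the bay's centre, +x towards its marked end. Bay: floor at z 6 mm, inside x -58..+58, y -85..+85 mm, lips up to z 12 mm; holds three brushes side by side, length along the sled's x, 55 mm apart. Black grip bar at x +86, y 0: 36 mm (x) by 14 mm (y), z 12 to 48 mm. White block 44 x 50 mm at x +146 mm, top z 26 mm
- spot (a point): centre of the red spot (16 mm across, white dot in the middle) on top of the sled's white block: sled x +146 mm, y 0, z 26 mm
- stand: grey fixed marking stand, origin on the worktop straight below the needle tip; its arm runs from the needle to its +x, 20 mm wide, from z 60 to 72 mm, x -10..+102 mm; its column and 75 x 60 mm base stand at x +60..+136 mm; nothing on it is higher than 80 mm
- needle_tip (a point): tip of the brass needle, 38 mm above the worktop, pointing down; the spot passes 12 mm below it
- timer: white kitchen-style timer with blue dial, 52 x 68 x 66 mm, loose, leave alone; origin under its centre
- tape: roll of beige tape lying flat, 96 mm across, 25 mm high, loose, leave alone; origin under its centre
- jar: white swab jar with teal lid, 68 mm across, 75 mm high, loose, leave alone; origin under its centre

How it is judged:
On the way, in this order (a step that is already met when the one before it is completed fails the run):
1. both fasteners are turned to unlocked (beyond 1.35 rad) with the panel still shut (value of joint each of cam_left, cam_right above 1.35 rad and value of joint panel below 0.1 rad), for 0.2 s.
2. the panel is swung open beyond 1.2 rad (value of joint panel above 1.2 rad), for 0.2 s.
At the end, for the whole second after the job is handed in: every brush present lies flat, bristles down, on the sled bay's floor (within 45 mm in x, 80 mm in y of the bay centre, tilt under 0.25 rad); the sled lies flat, spot within 6 mm horizontally of the needle tip; panel shut (under 0.08 rad), both fasteners locked (under 0.2 rad); all at rest (x of brush_1 in the frame of sled between -0.045 and 0.045 m and y of brush_1 in the frame of sled between -0.08 and 0.08 m and z of brush_1 in the frame of sled between 0 and 0.014 m and angle between each of brush_1, brush_2, brush_3's own z axis and vertical below 0.25 rad and linear speed of each of brush_1, brush_2, brush_3, sled below 0.02 m/s and x of brush_2 in the frame of sled between -0.045 and 0.045 m and y of brush_2 in the frame of sled between -0.08 and 0.08 m and z of brush_2 in the frame of sled between 0 and 0.014 m and x of brush_3 in the frame of sled between -0.045 and 0.045 m and y of brush_3 in the frame of sled between -0.08 and 0.08 m and z of brush_3 in the frame of sled between 0 and 0.014 m and horizontal distance between spot and needle_tip below 0.006 m and angle between sled's own z axis and vertical below 0.05 rad and value of joint panel below 0.08 rad and value of joint each of cam_left, cam_right below 0.2 rad); the robot touches nothing.
It fails at once if the timer, tape or jar is shifted by more than 30 mm (distance of any of timer, tape, jar from where it was at the start of the episode above 0.03 m).
Of brush_1, brush_2, brush_3 only 2 to 3 are there at a start; the rules pass over those that are not, and their reading is None.
At some moment in a run one of sled may be knocked a few centimetres aside while the robot is not near it.
Once in a run the grip may slacken for a moment while it holds something.
It also fails if it takes over 210 s, if anything falls off the work surface, if the arm or the gripper's body presses on something with over 40 N, if the wrist force passes 120 N, or if a joint passes its speed limit or range.

## Working session

There is one attempt and no reset: what is moved stays moved. The work goes in short steps, Python scripts to look and compute and a tool call to move; the robot and the scene stay as the last step left them, time stands still between calls to the robot, and variables do not carry over. Pictures are saved under pics/ and viewed, at most 14 in all, crops included, and the job is handed in when it is done.

Besides the shell and the picture viewer there is one more tool, called by a JSON object that holds its "api" and its "payload". apply_moves: Moves the arm, as the interface text tells. Its arguments: {"type":"object","properties":{"increments":{"type":"array"},"force":{"type":"number"}},"required":["increments"]}

```bash
ls; mkdir -p pics; cat > h.py <<'E'
import numpy as np, cv2
from rig import get_obs, vision, robot
def ray(c,uv,z):
    """world point on plane z seen at pixel uv"""
    M=np.array(c["cam_to_world"]); d=M[:3,:3]@np.array([(uv[0]-c["cx"])/c["fx"],(uv[1]-c["cy"])/c["fy"],1.])
    return M[:3,3]+d*(z-M[2,3])/d[2]
def proj(c,p):
    M=np.linalg.inv(np.array(c["cam_to_world"])); q=M[:3,:3]@np.array(p)+M[:3,3]
    return np.array([c["cx"]+c["fx"]*q[0]/q[2],c["cy"]+c["fy"]*q[1]/q[2]])
def save(c,n): cv2.imwrite(f"pics/{n}.png",c["img"])
E
python3 - <<'E'
from h import *
Z=dict(chest=0,panel_handle=.113,panel_hinge=.071,cam_left_grip=.104,cam_right_grip=.104,sled=0,spot=.026,stand=0,needle_tip=.038,timer=0,tape=0,jar=0,brush_1=.016)
for n in("top","side"):
    c=vision.camera(n); save(c,n+"0")
    print(n,np.round(np.array(c["cam_to_world"]),3).tolist(),c["fx"])
    for k,z in Z.items():
        for r in vision.pinpoint(k,c)[:3]: print(k,round(r["p"],2),np.round(r["uv"]),np.round(ray(c,r["uv"],z),3))
print(get_obs())
E
```

```text
pics
top [[-0.003, -0.997, 0.074, 0.418], [-1.0, 0.005, 0.02, 0.276], [-0.02, -0.074, -0.997, 1.377], [0.0, 0.0, 0.0, 1.0]] 423.8192570759545
chest 0.81 [318. 206.] [0.496 0.284 0.   ]
panel_handle 0.55 [320. 216.] [0.459 0.277 0.113]
panel_hinge 0.65 [314. 175.] [0.589 0.296 0.071]
panel_hinge 0.36 [413. 161.] [ 0.631 -0.009  0.071]
cam_left_grip 0.56 [298. 237.] [0.397 0.343 0.104]
cam_right_grip 0.72 [345. 232.] [0.412 0.204 0.104]
sled 0.83 [406. 227.] [0.427 0.001 0.   ]
spot 0.59 [395. 184.] [0.564 0.039 0.026]
stand 0.91 [415. 163.] [ 0.635 -0.031  0.   ]
needle_tip 0.94 [414. 158.] [ 0.646 -0.021  0.038]
timer 0.65 [241. 228.] [0.425 0.534 0.   ]
tape 0.6 [216. 221.] [0.449 0.616 0.   ]
tape 0.26 [414. 163.] [ 0.636 -0.028  0.   ]
jar 0.73 [244. 201.] [0.513 0.528 0.   ]
brush_1 0.26 [239. 226.] [0.431 0.539 0.016]
side [[0.999, -0.034, 0.026, 0.503], [-0.041, -0.593, 0.804, -0.718], [-0.012, -0.804, -0.594, 0.857], [0.0, 0.0, 0.0, 1.0]] 476.87363219677644
chest 0.68 [305. 231.] [0.489 0.282 0.   ]
panel_handle 0.83 [288. 197.] [0.449 0.286 0.113]
panel_hinge 0.67 [339. 204.]
[... 725 characters left out ...]
e': 1.4, 'q': array([-1.26572092e+00,  9.11014423e-02,  1.23071740e+00,  2.12057460e-05,
        1.81980943e+00, -5.66862195e-02]), 'joint_velocities': array([-0.00016804, -0.00016444,  0.00163554, -0.00034083, -0.00203438,
        0.00044584]), 'joint_efforts': array([ 1.45539934e-04, -4.58460438e+01, -4.18085039e+01, -1.60831983e-04,
        9.23148982e-04,  1.75497428e-05]), 'ee_pos': array([ 0.2123676 , -0.56116668,  0.25626452]), 'orientation': array([ 9.83685149e-01,  1.79898658e-01,  7.99027428e-06, -1.89476779e-05]), 'ft_force': array([0.42034311, 0.47883568, 0.67980728]), 'torque': array([ 0.01648909, -0.04762785,  0.03139954]), 'finger_force': 0.0, 'grip_width': 0.0855735724446452}
```

```bash
python3 - <<'E'
import cv2,numpy as np
a=cv2.imread("pics/top0.png")[120:290,180:460]; cv2.imwrite("pics/top0c.png",cv2.resize(a,(800,486),interpolation=cv2.INTER_CUBIC))
a=cv2.imread("pics/side0.png")[130:350,210:450]; cv2.imwrite("pics/side0c.png",cv2.resize(a,(640,587),interpolation=cv2.INTER_CUBIC))
E
```

```text
(no output)
```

View pics/top0c.png

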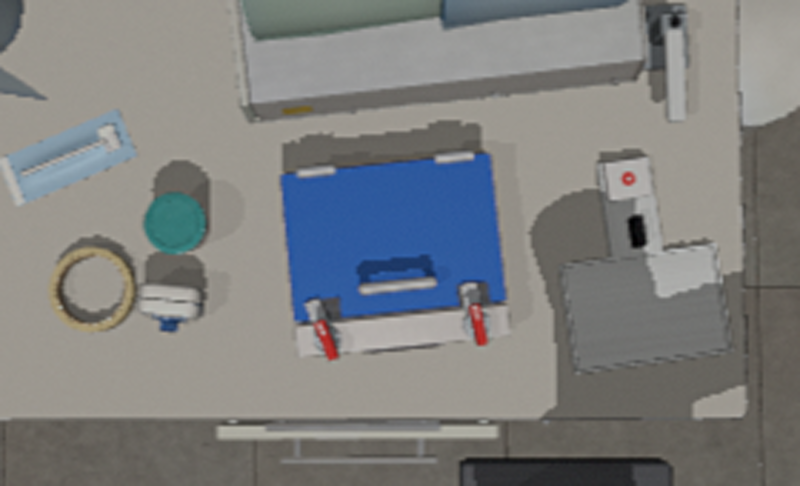

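View pics/side0c.png

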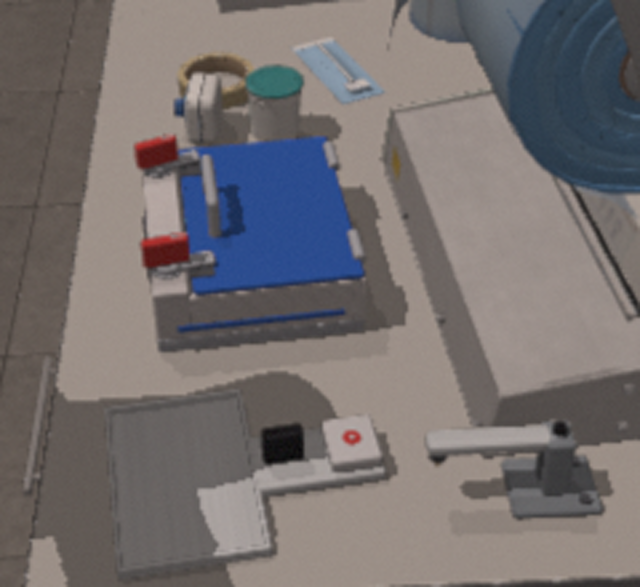

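{"api": "apply_moves", "payload": {"increments": [{"tx": 40,"ty": 45,"tz": 20},{"tx": 80,"ty": 95,"tz": 50},{"tx": 120,"ty": 145,"tz": 60},{"tx": 155,"ty": 195,"tz": 60},{"tx": 180,"ty": 250,"tz": 60},{"tx": 200,"ty": 305,"tz": 60},{"tx": 210,"ty": 365,"tz": 60},{"tx": 215,"ty": 425,"tz": 60}]}}

```text
validation failed for argument at $.in...
```

{"api": "apply_moves", "payload": {"increments": [{"tx": 0,"ty": 60},{"tx": 0,"ty": 120},{"tx": 0,"ty": 180},{"tx": 0,"ty": 240,"wz": -5},{"tx": -5,"ty": 300,"wz": -10},{"tx": -5,"ty": 350,"wz": -15},{"tx": -5,"ty": 385,"wz": -15},{"tx": -5,"ty": 385,"wz": -15}]}}

```text
validation failed for argument at $.in...
```

```bash
python3 - <<'E'
from h import *
o=get_obs();print(o["ee_pos"],o["q"],o["ft_force"])
c=vision.camera("wrist"); save(c,"w1"); print(np.round(np.array(c["cam_to_world"]),3).tolist(),c["fx"])
for k,z in dict(panel_handle=.113,panel_hinge=.071,cam_left_grip=.104,cam_right_grip=.104,chest=0).items():
    for r in vision.pinpoint(k,c)[:2]: print(k,round(r["p"],2),np.round(r["uv"]),np.round(ray(c,r["uv"],z),4))
E
```

```text
[ 0.2123676  -0.56116668  0.25626452] [-1.26572092e+00  9.11014423e-02  1.23071740e+00  2.12057460e-05
  1.81980943e+00 -5.66862195e-02] [0.42034311 0.47883568 0.67980728]
[[0.354, -0.891, -0.285, 0.285], [-0.935, -0.337, -0.108, -0.534], [0.0, 0.305, -0.953, 0.374], [0.0, 0.0, 0.0, 1.0]] 283.58586693492316
```

View pics/w1.png

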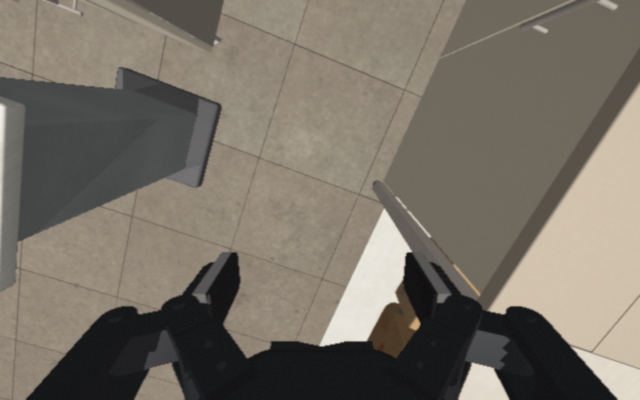

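The picture shows only the floor beside the cart, since the moves were refused. Full rows are needed.

{"api": "apply_moves", "payload": {"increments": [{"wx": 0,"wy": 0,"wz": 0,"tx": 40,"ty": 45,"tz": 20,"jaw": 1},{"wx": 0,"wy": 0,"wz": 0,"tx": 80,"ty": 95,"tz": 50,"jaw": 1},{"wx": 0,"wy": 0,"wz": 0,"tx": 120,"ty": 145,"tz": 60,"jaw": 1},{"wx": 0,"wy": 0,"wz": 0,"tx": 155,"ty": 195,"tz": 60,"jaw": 1},{"wx": 0,"wy": 0,"wz": 0,"tx": 180,"ty": 250,"tz": 60,"jaw": 1},{"wx": 0,"wy": 0,"wz": 0,"tx": 200,"ty": 305,"tz": 60,"jaw": 1},{"wx": 0,"wy": 0,"wz": 0,"tx": 210,"ty": 365,"tz": 60,"jaw": 1},{"wx": 0,"wy": 0,"wz": 0,"tx": 215,"ty": 425,"tz": 60,"jaw": 1}]}}

```text
time: 2.7
ee_pos: [0.4275, -0.1341, 0.3162]
orientation: [0.984, 0.18, 0.0, -0.0]
ft_force: [0.6, -0.4, -1.4]
grip_width: 0.0854
finger_force: 0.0
```

{"api": "apply_moves", "payload": {"increments": [{"wx": 0,"wy": 0,"wz": 0,"tx": 0,"ty": 60,"tz": 0,"jaw": 1},{"wx": 0,"wy": 0,"wz": 0,"tx": 0,"ty": 120,"tz": 0,"jaw": 1},{"wx": 0,"wy": 0,"wz": 0,"tx": 0,"ty": 180,"tz": 0,"jaw": 1},{"wx": 0,"wy": 0,"wz": -5,"tx": 0,"ty": 240,"tz": 0,"jaw": 1},{"wx": 0,"wy": 0,"wz": -10,"tx": -5,"ty": 300,"tz": 0,"jaw": 1},{"wx": 0,"wy": 0,"wz": -15,"tx": -5,"ty": 350,"tz": 0,"jaw": 1},{"wx": 0,"wy": 0,"wz": -15,"tx": -5,"ty": 385,"tz": 0,"jaw": 1},{"wx": 0,"wy": 0,"wz": -15,"tx": -5,"ty": 385,"tz": 0,"jaw": 1}]}}

```text
time: 3.7
ee_pos: [0.4219, 0.2507, 0.3157]
orientation: [0.999, 0.052, -0.001, 0.0]
ft_force: [-0.0, -0.5, 0.0]
grip_width: 0.0852
finger_force: 0.0
```

```bash
cat > look.py <<'E'
from h import *
import sys
def look(name,Z,cam="wrist",n=2):
    c=vision.camera(cam); save(c,name)
    for k,z in Z.items():
        for r in vision.pinpoint(k,c)[:n]: print(k,round(r["p"],2),np.round(r["uv"]),np.round(ray(c,r["uv"],z),4))
    return c
E
python3 - <<'E'
from look import *
c=look("w2",dict(panel_handle=.113,panel_hinge=.071,cam_left_grip=.104,cam_right_grip=.104,chest=0)); M=np.array(c["cam_to_world"]); print(M.round(3).tolist())
hsv=cv2.cvtColor(c["img"],cv2.COLOR_BGR2HSV)
m=(((hsv[...,0]<8)|(hsv[...,0]>172))&(hsv[...,1]>150)&(hsv[...,2]>120)).astype(np.uint8)
n,l,s,ce=cv2.connectedComponentsWithStats(m)
for i in range(1,n):
    if s[i,4]>60: print("red",s[i],ce[i])
E
```

```text
panel_handle 0.56 [298. 155.] [0.4465 0.2797 0.113 ]
panel_hinge 0.98 [298.  30.] [0.5802 0.2929 0.071 ]
cam_left_grip 0.59 [233. 194.] [0.3906 0.3543 0.104 ]
cam_right_grip 0.88 [364. 192.] [0.409  0.1977 0.104 ]
chest 0.8 [302. 118.] [0.4825 0.2857 0.    ]
[[0.104, -0.947, -0.304, 0.499], [-0.995, -0.099, -0.032, 0.259], [0.001, 0.305, -0.952, 0.433], [0.0, 0.0, 0.0, 1.0]]
red [500  67  11  12  82] [504.98780488  72.62195122]
red [224 176  18  35 241] [233.06224066 195.59751037]
red [362 178   9  33 199] [366.04020101 196.46733668]
```

View pics/w2.png

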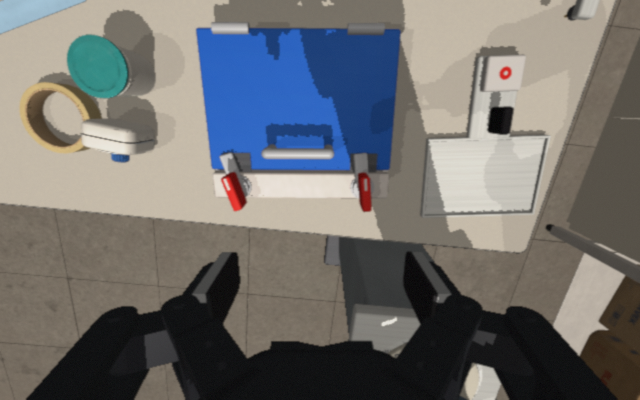

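The wrist picture shows both red wings (233,195) and (364,192), the handle at (298,155), sled at right, and the needle out of view at the top right. Chest yaw is about 0.105 and its origin about (0.483, 0.285).

{"api": "apply_moves", "payload": {"increments": [{"wx": 0,"wy": 0,"wz": 0,"tx": -14,"ty": -50,"tz": -20,"jaw": 0.7},{"wx": 0,"wy": 0,"wz": 3,"tx": -14,"ty": -54,"tz": -75,"jaw": 0.7},{"wx": 0,"wy": 0,"wz": 3,"tx": -14,"ty": -54,"tz": -130,"jaw": 0.7},{"wx": 0,"wy": 0,"wz": 3,"tx": -14,"ty": -54,"tz": -180,"jaw": 0.7},{"wx": 0,"wy": 0,"wz": 3,"tx": -14,"ty": -54,"tz": -204,"jaw": 0.7},{"wx": 0,"wy": 0,"wz": 3,"tx": -14,"ty": -54,"tz": -206,"jaw": 0.6},{"wx": 0,"wy": 0,"wz": 3,"tx": -14,"ty": -54,"tz": -206,"jaw": 0.3},{"wx": 0,"wy": 0,"wz": 3,"tx": -14,"ty": -54,"tz": -206,"jaw": 0}], "force": 40}}

```text
time: 5.0
ee_pos: [0.4093, 0.195, 0.1123]
orientation: [0.997, 0.076, 0.002, -0.0]
ft_force: [-0.6, 1.2, 0.9]
grip_width: 0.0153
finger_force: 2.2
```

{"api": "apply_moves", "payload": {"increments": [{"wx": 0,"wy": 0,"wz": 0,"tx": 0,"ty": 0,"tz": 0,"jaw": 0},{"wx": 0,"wy": 0,"wz": 0,"tx": 0,"ty": 0,"tz": 0,"jaw": 0},{"wx": 0,"wy": 0,"wz": 0,"tx": 0,"ty": 0,"tz": 0,"jaw": 0},{"wx": 0,"wy": 0,"wz": 0,"tx": 0,"ty": 0,"tz": 0,"jaw": 0},{"wx": 0,"wy": 0,"wz": 0,"tx": 0,"ty": 0,"tz": 0,"jaw": 0},{"wx": 0,"wy": 0,"wz": 0,"tx": 0,"ty": 0,"tz": 0,"jaw": 0},{"wx": 0,"wy": 0,"wz": 0,"tx": 0,"ty": 0,"tz": 0,"jaw": 0},{"wx": 0,"wy": 0,"wz": 0,"tx": 0,"ty": 0,"tz": 0,"jaw": 0}]}}

```text
time: 6.0
ee_pos: [0.4095, 0.1961, 0.1125]
orientation: [0.997, 0.076, 0.002, -0.001]
ft_force: [0.0, 4.9, 4.1]
grip_width: 0.0113
finger_force: 43.6
```

{"api": "apply_moves", "payload": {"increments": [{"wx": 0,"wy": 0,"wz": 9,"tx": 0,"ty": 0,"tz": 0,"jaw": 0},{"wx": 0,"wy": 0,"wz": 18,"tx": 0,"ty": 0,"tz": 0,"jaw": 0},{"wx": 0,"wy": 0,"wz": 27,"tx": 0,"ty": 0,"tz": 0,"jaw": 0},{"wx": 0,"wy": 0,"wz": 36,"tx": 0,"ty": 0,"tz": 0,"jaw": 0},{"wx": 0,"wy": 0,"wz": 45,"tx": 0,"ty": 0,"tz": 0,"jaw": 0},{"wx": 0,"wy": 0,"wz": 54,"tx": 0,"ty": 0,"tz": 0,"jaw": 0},{"wx": 0,"wy": 0,"wz": 63,"tx": 0,"ty": 0,"tz": 0,"jaw": 0},{"wx": 0,"wy": 0,"wz": 72,"tx": 0,"ty": 0,"tz": 0,"jaw": 0}]}}

```text
time: 7.0
ee_pos: [0.4085, 0.1973, 0.1125]
orientation: [0.76, 0.65, 0.002, -0.002]
ft_force: [-4.3, 9.6, 5.1]
grip_width: 0.0112
finger_force: 43.8
```

{"api": "apply_moves", "payload": {"increments": [{"wx": 0,"wy": 0,"wz": 8,"tx": 0,"ty": 0,"tz": 0,"jaw": 0},{"wx": 0,"wy": 0,"wz": 15,"tx": 0,"ty": 0,"tz": 0,"jaw": 0},{"wx": 0,"wy": 0,"wz": 15,"tx": 0,"ty": 0,"tz": 0,"jaw": 0},{"wx": 0,"wy": 0,"wz": 15,"tx": 0,"ty": 0,"tz": 0,"jaw": 0},{"wx": 0,"wy": 0,"wz": 15,"tx": 0,"ty": 0,"tz": 0,"jaw": 0},{"wx": 0,"wy": 0,"wz": 15,"tx": 0,"ty": 0,"tz": 0,"jaw": 0.3},{"wx": 0,"wy": 0,"wz": 15,"tx": 0,"ty": 0,"tz": 0,"jaw": 0.5},{"wx": 0,"wy": 0,"wz": 15,"tx": 0,"ty": 0,"tz": 0,"jaw": 0.5}]}}

```text
time: 8.0
ee_pos: [0.4084, 0.1946, 0.1102]
orientation: [0.671, 0.741, -0.0, 0.0]
ft_force: [0.9, -0.2, -0.1]
grip_width: 0.0426
finger_force: 0.0
```

{"api": "apply_moves", "payload": {"increments": [{"wx": 0,"wy": 0,"wz": 0,"tx": 0,"ty": 0,"tz": 45,"jaw": 0.7},{"wx": 0,"wy": 0,"wz": -10,"tx": 0,"ty": 20,"tz": 75,"jaw": 0.7},{"wx": 0,"wy": 0,"wz": -20,"tx": -5,"ty": 60,"tz": 75,"jaw": 0.7},{"wx": 0,"wy": 0,"wz": -30,"tx": -10,"ty": 100,"tz": 75,"jaw": 0.7},{"wx": 0,"wy": 0,"wz": -40,"tx": -15,"ty": 140,"tz": 75,"jaw": 0.7},{"wx": 0,"wy": 0,"wz": -50,"tx": -17,"ty": 161,"tz": 75,"jaw": 0.7},{"wx": 0,"wy": 0,"wz": -60,"tx": -17,"ty": 161,"tz": 75,"jaw": 0.7},{"wx": 0,"wy": 0,"wz": -70,"tx": -17,"ty": 161,"tz": 75,"jaw": 0.7}]}}

```text
time: 9.0
ee_pos: [0.3913, 0.356, 0.1848]
orientation: [0.975, 0.22, -0.0, 0.0]
ft_force: [0.4, 0.3, -1.2]
grip_width: 0.0598
finger_force: 0.0
```

{"api": "apply_moves", "payload": {"increments": [{"wx": 0,"wy": 0,"wz": -8,"tx": 0,"ty": 0,"tz": -10,"jaw": 0.7},{"wx": 0,"wy": 0,"wz": -8,"tx": 0,"ty": 0,"tz": -40,"jaw": 0.7},{"wx": 0,"wy": 0,"wz": -8,"tx": 0,"ty": 0,"tz": -70,"jaw": 0.7},{"wx": 0,"wy": 0,"wz": -8,"tx": 0,"ty": 0,"tz": -75,"jaw": 0.5},{"wx": 0,"wy": 0,"wz": -8,"tx": 0,"ty": 0,"tz": -75,"jaw": 0.3},{"wx": 0,"wy": 0,"wz": -8,"tx": 0,"ty": 0,"tz": -75,"jaw": 0},{"wx": 0,"wy": 0,"wz": -8,"tx": 0,"ty": 0,"tz": -75,"jaw": 0},{"wx": 0,"wy": 0,"wz": -8,"tx": 0,"ty": 0,"tz": -75,"jaw": 0}]}}

```text
time: 10.0
ee_pos: [0.392, 0.3554, 0.1119]
orientation: [0.988, 0.154, 0.001, 0.0]
ft_force: [-0.0, -4.9, 4.7]
grip_width: 0.0113
finger_force: 43.6
```

Yaw is 0.309; I need 1.676, so about +78°.

{"api": "apply_moves", "payload": {"increments": [{"wx": 0,"wy": 0,"wz": 9,"tx": 0,"ty": 0,"tz": 0,"jaw": 0},{"wx": 0,"wy": 0,"wz": 18,"tx": 0,"ty": 0,"tz": 0,"jaw": 0},{"wx": 0,"wy": 0,"wz": 27,"tx": 0,"ty": 0,"tz": 0,"jaw": 0},{"wx": 0,"wy": 0,"wz": 36,"tx": 0,"ty": 0,"tz": 0,"jaw": 0},{"wx": 0,"wy": 0,"wz": 45,"tx": 0,"ty": 0,"tz": 0,"jaw": 0},{"wx": 0,"wy": 0,"wz": 54,"tx": 0,"ty": 0,"tz": 0,"jaw": 0},{"wx": 0,"wy": 0,"wz": 63,"tx": 0,"ty": 0,"tz": 0,"jaw": 0},{"wx": 0,"wy": 0,"wz": 72,"tx": 0,"ty": 0,"tz": 0,"jaw": 0}]}}

```text
time: 11.0
ee_pos: [0.3924, 0.355, 0.1119]
orientation: [0.707, 0.707, 0.001, 0.001]
ft_force: [1.6, -6.2, 4.6]
grip_width: 0.0112
finger_force: 43.5
```

{"api": "apply_moves", "payload": {"increments": [{"wx": 0,"wy": 0,"wz": 6,"tx": 0,"ty": 0,"tz": 0,"jaw": 0},{"wx": 0,"wy": 0,"wz": 6,"tx": 0,"ty": 0,"tz": 0,"jaw": 0},{"wx": 0,"wy": 0,"wz": 6,"tx": 0,"ty": 0,"tz": 0,"jaw": 0},{"wx": 0,"wy": 0,"wz": 6,"tx": 0,"ty": 0,"tz": 0,"jaw": 0.3},{"wx": 0,"wy": 0,"wz": 6,"tx": 0,"ty": 0,"tz": 0,"jaw": 0.5},{"wx": 0,"wy": 0,"wz": 6,"tx": 0,"ty": 0,"tz": 0,"jaw": 0.5},{"wx": 0,"wy": 0,"wz": 6,"tx": 0,"ty": 0,"tz": 40,"jaw": 0.5},{"wx": 0,"wy": 0,"wz": 6,"tx": 0,"ty": 0,"tz": 75,"jaw": 0.5}]}}

```text
time: 12.0
ee_pos: [0.3911, 0.3559, 0.186]
orientation: [0.671, 0.742, -0.0, -0.0]
ft_force: [0.4, 0.2, 0.9]
grip_width: 0.043
finger_force: 0.0
```

{"api": "apply_moves", "payload": {"increments": [{"wx": 0,"wy": 0,"wz": 0,"tx": 30,"ty": -40,"tz": 0,"jaw": 0.5},{"wx": 0,"wy": 0,"wz": 0,"tx": 57,"ty": -75,"tz": 0,"jaw": 0.5},{"wx": 0,"wy": 0,"wz": 0,"tx": 57,"ty": -75,"tz": -30,"jaw": 0.5},{"wx": 0,"wy": 0,"wz": 0,"tx": 57,"ty": -75,"tz": -64,"jaw": 0.5},{"wx": 0,"wy": 0,"wz": 0,"tx": 57,"ty": -75,"tz": -66,"jaw": 0.2},{"wx": 0,"wy": 0,"wz": 0,"tx": 57,"ty": -75,"tz": -66,"jaw": 0},{"wx": 0,"wy": 0,"wz": 0,"tx": 57,"ty": -75,"tz": -66,"jaw": 0},{"wx": 0,"wy": 0,"wz": 0,"tx": 57,"ty": -75,"tz": -66,"jaw": 0}]}}

```text
time: 13.0
ee_pos: [0.4492, 0.281, 0.1202]
orientation: [0.671, 0.742, 0.001, 0.001]
ft_force: [5.5, -0.2, -5.7]
grip_width: 0.0105
finger_force: 39.0
```

```bash
python3 - <<'E'
from h import *
o=get_obs();print(o["ee_pos"],o["grip_width"],o["finger_force"],o["ft_force"])
h=lambda a:np.array([-.133*np.cos(a)+.042*np.sin(a),.133*np.sin(a)+.042*np.cos(a)])
for a in np.arange(0,1.5,.1): 
    d=(h(a)-h(0))*1000; print(round(a,2),(d[0]*np.cos(.105)).round(),(d[0]*np.sin(.105)).round(1),d[1].round())
E
```

```text
[0.44922966 0.28100293 0.1201544 ] 0.010542184948756354 39.012858867645264 [ 5.54929114 -0.24082419 -5.72857815]
0.0 0.0 0.0 0.0
0.1 5.0 0.5 13.0
0.2 11.0 1.2 26.0
0.3 18.0 1.9 37.0
0.4 27.0 2.8 48.0
0.5 36.0 3.8 59.0
0.6 47.0 4.9 68.0
0.7 58.0 6.1 76.0
0.8 70.0 7.4 83.0
0.9 83.0 8.7 88.0
1.0 96.0 10.1 93.0
1.1 109.0 11.5 96.0
1.2 123.0 13.0 97.0
1.3 137.0 14.5 97.0
1.4 151.0 15.9 96.0
```

{"api": "apply_moves", "payload": {"increments": [{"wx": 0,"wy": 0,"wz": 0,"tx": 5,"ty": 0,"tz": 13,"jaw": 0},{"wx": 0,"wy": 0,"wz": 0,"tx": 11,"ty": 1,"tz": 26,"jaw": 0},{"wx": 0,"wy": 0,"wz": 0,"tx": 18,"ty": 2,"tz": 37,"jaw": 0},{"wx": 0,"wy": 0,"wz": 0,"tx": 27,"ty": 3,"tz": 48,"jaw": 0},{"wx": 0,"wy": 0,"wz": 0,"tx": 36,"ty": 4,"tz": 59,"jaw": 0},{"wx": 0,"wy": 0,"wz": 0,"tx": 47,"ty": 5,"tz": 68,"jaw": 0},{"wx": 0,"wy": 0,"wz": 0,"tx": 58,"ty": 6,"tz": 76,"jaw": 0},{"wx": 0,"wy": 0,"wz": 0,"tx": 70,"ty": 7,"tz": 83,"jaw": 0}]}}

```text
time: 14.0
ee_pos: [0.5169, 0.2877, 0.205]
orientation: [0.671, 0.742, -0.001, -0.001]
ft_force: [-8.1, -2.5, -0.2]
grip_width: 0.0106
finger_force: 38.9
```

{"api": "apply_moves", "payload": {"increments": [{"wx": 0,"wy": 0,"wz": 0,"tx": 13,"ty": 1,"tz": 5,"jaw": 0},{"wx": 0,"wy": 0,"wz": 0,"tx": 26,"ty": 3,"tz": 10,"jaw": 0},{"wx": 0,"wy": 0,"wz": 0,"tx": 39,"ty": 4,"tz": 13,"jaw": 0},{"wx": 0,"wy": 0,"wz": 0,"tx": 53,"ty": 6,"tz": 14,"jaw": 0},{"wx": 0,"wy": 0,"wz": 0,"tx": 67,"ty": 7,"tz": 14,"jaw": 0},{"wx": 0,"wy": 0,"wz": 0,"tx": 81,"ty": 9,"tz": 13,"jaw": 0},{"wx": 0,"wy": 0,"wz": 0,"tx": 81,"ty": 9,"tz": 13,"jaw": 0},{"wx": 0,"wy": 0,"wz": 0,"tx": 81,"ty": 9,"tz": 13,"jaw": 0}]}}

```text
time: 15.0
ee_pos: [0.6009, 0.2961, 0.2192]
orientation: [0.671, 0.741, 0.002, 0.002]
ft_force: [2.6, -3.9, 6.1]
grip_width: 0.0104
finger_force: 42.0
```

{"api": "apply_moves", "payload": {"increments": [{"wx": 0,"wy": 0,"wz": 0,"tx": 0,"ty": 0,"tz": 0,"jaw": 0.2},{"wx": 0,"wy": 0,"wz": 0,"tx": 0,"ty": 0,"tz": 0,"jaw": 0.3},{"wx": 0,"wy": 0,"wz": 0,"tx": 0,"ty": 0,"tz": 0,"jaw": 0.3},{"wx": 0,"wy": 0,"wz": 0,"tx": 0,"ty": 0,"tz": 40,"jaw": 0.3},{"wx": 0,"wy": 0,"wz": 0,"tx": 0,"ty": 0,"tz": 90,"jaw": 0.3},{"wx": 0,"wy": 0,"wz": -10,"tx": -20,"ty": 0,"tz": 110,"jaw": 0.3},{"wx": 0,"wy": 0,"wz": -20,"tx": -70,"ty": 0,"tz": 110,"jaw": 0.7},{"wx": 0,"wy": 0,"wz": -30,"tx": -120,"ty": 0,"tz": 110,"jaw": 0.7}]}}

```text
time: 16.0
ee_pos: [0.4781, 0.2969, 0.3252]
orientation: [0.842, 0.54, -0.0, -0.0]
ft_force: [0.5, 0.8, 1.1]
grip_width: 0.0597
finger_force: 0.0
```

{"api": "apply_moves", "payload": {"increments": [{"wx": 0,"wy": 0,"wz": -10,"tx": -40,"ty": 0,"tz": 0,"jaw": 0.7},{"wx": 0,"wy": 0,"wz": -20,"tx": -70,"ty": -5,"tz": 0,"jaw": 0.7},{"wx": 0,"wy": 0,"wz": -30,"tx": -100,"ty": -10,"tz": 0,"jaw": 0.7},{"wx": 0,"wy": 0,"wz": -40,"tx": -100,"ty": -20,"tz": 0,"jaw": 0.7},{"wx": 0,"wy": 0,"wz": -50,"tx": -100,"ty": -25,"tz": 0,"jaw": 0.7},{"wx": 0,"wy": 0,"wz": -60,"tx": -100,"ty": -25,"tz": 0,"jaw": 0.7},{"wx": 0,"wy": 0,"wz": -60,"tx": -100,"ty": -25,"tz": 0,"jaw": 0.7},{"wx": 0,"wy": 0,"wz": -60,"tx": -100,"ty": -25,"tz": 0,"jaw": 0.7}]}}

```text
time: 17.0
ee_pos: [0.3793, 0.2719, 0.3252]
orientation: [0.999, 0.052, -0.0, -0.0]
ft_force: [0.5, 0.2, -0.3]
grip_width: 0.0598
finger_force: 0.0
```

```bash
python3 - <<'E'
from look import *
print(get_obs()["ee_pos"])
c=look("w3",dict(brush_1=.016,sled=0,spot=.026),n=5)
for q in("brush_1","sled"):
  for r in vision.regions_of(q,c)[:5]:
    cn=max(cv2.findContours(r["mask"].astype(np.uint8),0,2)[0],key=cv2.contourArea)
    p=np.array([ray(c,u,.036 if q!="sled" else .012)[:2] for u in cn[:,0]],np.float32); R=cv2.minAreaRect(p*1000)
    print(q,round(r["p"],2),np.round(r["bbox"]),R)
E
```

```text
[0.37926919 0.2719236  0.32522911]
brush_1 0.82 [277.  95.] [0.4692 0.3439 0.016 ]
brush_1 0.73 [362.  98.] [0.4776 0.2234 0.016 ]
brush_1 0.63 [324.  91.] [0.4811 0.2784 0.016 ]
sled 0.66 [496. 150.] [0.4244 0.0027 0.    ]
spot 0.93 [527.  41.] [0.569  0.0212 0.026 ]
brush_1 0.87 [364.  96.  23.  67.] ((480.0163269042969, 226.30416870117188), (83.48332977294922, 30.969823837280273), 5.151347637176514)
brush_1 0.62 [323.  88.  18.  62.] ((485.0714111328125, 281.0329284667969), (80.87786865234375, 28.29939842224121), 5.398647308349609)
brush_1 0.59 [278.  96.  25.  65.] ((466.27801513671875, 340.1330871582031), (83.17124938964844, 29.691991806030273), 10.7161865234375)
sled 0.76 [503. 108. 133. 171.] ((477.3486022949219, 12.740089416503906), (234.1737518310547, 183.3616485595703), 8.163694381713867)
```

View pics/w3.png

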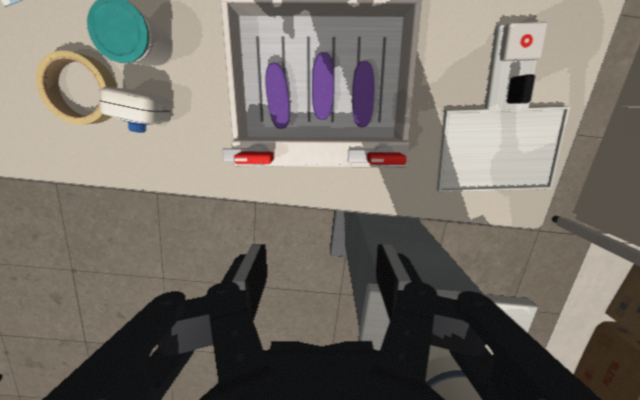

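The picture shows three brushes at (277,95), (323,88) and (363,96), the fasteners turned across the rail, and the sled at right with its spot at (527,41). I'll turn the tool half round so the camera side keeps clear of the open panel.

{"api": "apply_moves", "payload": {"increments": [{"wx": 0,"wy": 0,"wz": 10,"tx": 0,"ty": 0,"tz": 0,"jaw": 0.5},{"wx": 0,"wy": 0,"wz": 20,"tx": 0,"ty": 0,"tz": 0,"jaw": 0.5},{"wx": 0,"wy": 0,"wz": 30,"tx": 0,"ty": 0,"tz": 0,"jaw": 0.5},{"wx": 0,"wy": 0,"wz": 40,"tx": 0,"ty": 0,"tz": 0,"jaw": 0.5},{"wx": 0,"wy": 0,"wz": 50,"tx": 0,"ty": 0,"tz": 0,"jaw": 0.5},{"wx": 0,"wy": 0,"wz": 60,"tx": 0,"ty": 0,"tz": 0,"jaw": 0.5},{"wx": 0,"wy": 0,"wz": 70,"tx": 0,"ty": 0,"tz": 0,"jaw": 0.5},{"wx": 0,"wy": 0,"wz": 80,"tx": 0,"ty": 0,"tz": 0,"jaw": 0.5}]}}

```text
time: 18.3
ee_pos: [0.3794, 0.2718, 0.3252]
orientation: [0.731, 0.683, -0.0, -0.0]
ft_force: [-0.1, -0.1, 0.9]
grip_width: 0.0427
finger_force: 0.0
```

{"api": "apply_moves", "payload": {"increments": [{"wx": 0,"wy": 0,"wz": 10,"tx": 0,"ty": 0,"tz": 0,"jaw": 0.5},{"wx": 0,"wy": 0,"wz": 20,"tx": 10,"ty": -5,"tz": -20,"jaw": 0.5},{"wx": 0,"wy": 0,"wz": 30,"tx": 30,"ty": -15,"tz": -40,"jaw": 0.5},{"wx": 0,"wy": 0,"wz": 40,"tx": 50,"ty": -25,"tz": -60,"jaw": 0.5},{"wx": 0,"wy": 0,"wz": 50,"tx": 70,"ty": -35,"tz": -80,"jaw": 0.5},{"wx": 0,"wy": 0,"wz": 60,"tx": 90,"ty": -45,"tz": -100,"jaw": 0.5},{"wx": 0,"wy": 0,"wz": 70,"tx": 100,"ty": -47,"tz": -120,"jaw": 0.5},{"wx": 0,"wy": 0,"wz": 80,"tx": 100,"ty": -47,"tz": -140,"jaw": 0.5}]}}

```text
time: 19.3
ee_pos: [0.48, 0.2244, 0.1843]
orientation: [0.122, 0.993, -0.0, -0.0]
ft_force: [-0.9, -0.3, -0.1]
grip_width: 0.0427
finger_force: 0.0
```

{"api": "apply_moves", "payload": {"increments": [{"wx": 0,"wy": 0,"wz": 10,"tx": 0,"ty": 0,"tz": 0,"jaw": 0.5},{"wx": 0,"wy": 0,"wz": 19,"tx": 0,"ty": 0,"tz": -20,"jaw": 0.5},{"wx": 0,"wy": 0,"wz": 19,"tx": 0,"ty": 0,"tz": -60,"jaw": 0.5},{"wx": 0,"wy": 0,"wz": 19,"tx": 0,"ty": 0,"tz": -90,"jaw": 0.5},{"wx": 0,"wy": 0,"wz": 19,"tx": 0,"ty": 0,"tz": -115,"jaw": 0.5},{"wx": 0,"wy": 0,"wz": 19,"tx": 0,"ty": 0,"tz": -130,"jaw": 0.5},{"wx": 0,"wy": 0,"wz": 19,"tx": 0,"ty": 0,"tz": -138,"jaw": 0.5},{"wx": 0,"wy": 0,"wz": 19,"tx": 0,"ty": 0,"tz": -138,"jaw": 0.5}]}}

```text
time: 20.3
ee_pos: [0.4794, 0.2249, 0.0474]
orientation: [-0.041, 0.999, 0.0, -0.0]
ft_force: [0.1, 0.5, -0.1]
grip_width: 0.0427
finger_force: 0.0
```

{"api": "apply_moves", "payload": {"increments": [{"wx": 0,"wy": 0,"wz": 0,"tx": 0,"ty": 0,"tz": -2,"jaw": 0.4},{"wx": 0,"wy": 0,"wz": 0,"tx": 0,"ty": 0,"tz": -2,"jaw": 0.2},{"wx": 0,"wy": 0,"wz": 0,"tx": 0,"ty": 0,"tz": -2,"jaw": 0},{"wx": 0,"wy": 0,"wz": 0,"tx": 0,"ty": 0,"tz": -2,"jaw": 0},{"wx": 0,"wy": 0,"wz": 0,"tx": 0,"ty": 0,"tz": -2,"jaw": 0},{"wx": 0,"wy": 0,"wz": 0,"tx": 0,"ty": 0,"tz": 20,"jaw": 0},{"wx": 0,"wy": 0,"wz": 0,"tx": 0,"ty": 0,"tz": 65,"jaw": 0},{"wx": 0,"wy": 0,"wz": 0,"tx": 0,"ty": 0,"tz": 115,"jaw": 0}], "force": 50}}

```text
time: 21.3
ee_pos: [0.4785, 0.2246, 0.162]
orientation: [-0.041, 0.999, -0.0, -0.002]
ft_force: [-0.0, -0.3, -0.8]
grip_width: 0.0276
finger_force: 49.5
```

{"api": "apply_moves", "payload": {"increments": [{"wx": 0,"wy": 0,"wz": 0,"tx": -5,"ty": -30,"tz": 0,"jaw": 0},{"wx": 0,"wy": 0,"wz": 0,"tx": -15,"ty": -80,"tz": 0,"jaw": 0},{"wx": 0,"wy": 0,"wz": 2.5,"tx": -25,"ty": -130,"tz": 0,"jaw": 0},{"wx": 0,"wy": 0,"wz": 2.5,"tx": -35,"ty": -180,"tz": 0,"jaw": 0},{"wx": 0,"wy": 0,"wz": 2.5,"tx": -45,"ty": -230,"tz": 0,"jaw": 0},{"wx": 0,"wy": 0,"wz": 2.5,"tx": -47,"ty": -270,"tz": 0,"jaw": 0},{"wx": 0,"wy": 0,"wz": 2.5,"tx": -47,"ty": -277,"tz": 0,"jaw": 0},{"wx": 0,"wy": 0,"wz": 2.5,"tx": -47,"ty": -277,"tz": -20,"jaw": 0}]}}

```text
time: 22.3
ee_pos: [0.4332, -0.0523, 0.1428]
orientation: [-0.063, 0.998, -0.0, 0.001]
ft_force: [-0.0, -0.1, -1.6]
grip_width: 0.0276
finger_force: 49.6
```

```bash
python3 - <<'E'
from look import *
o=get_obs();print(o["ee_pos"],o["grip_width"],o["finger_force"])
for n in("top","side"):
  c=look(n+"4",dict(sled=0,spot=.026,brush_1=.016,needle_tip=.038),n,3)
E
```

```text
[ 0.43315547 -0.05228313  0.14278147] 0.027588235271854673 49.56301856087521
sled 0.76 [405. 229.] [0.4212 0.0058 0.    ]
sled 0.54 [398. 181.] [0.5771 0.0232 0.    ]
spot 0.74 [244. 200.] [0.5132 0.5205 0.026 ]
spot 0.66 [398. 182.] [0.5712 0.028  0.026 ]
brush_1 0.72 [300. 217.] [0.4609 0.3443 0.016 ]
brush_1 0.52 [433. 227.] [ 0.4266 -0.0826  0.016 ]
sled 0.57 [278. 312.] [ 0.4232  0.003  -0.    ]
spot 0.64 [342. 296.] [0.5706 0.0201 0.026 ]
spot 0.59 [341. 205.] [0.5934 0.3571 0.026 ]
brush_1 0.9 [276. 297.] [0.4201 0.0337 0.016 ]
brush_1 0.76 [305. 224.] [0.49   0.2933 0.016 ]
brush_1 0.55 [297. 214.] [0.4692 0.3355 0.016 ]
needle_tip 0.63 [375. 305.] [ 0.642  -0.0204  0.038 ]
```

{"api": "apply_moves", "payload": {"increments": [{"wx": 0,"wy": 0,"wz": 0,"tx": 0,"ty": 0,"tz": -40,"jaw": 0},{"wx": 0,"wy": 0,"wz": 0,"tx": 0,"ty": 0,"tz": -75,"jaw": 0},{"wx": 0,"wy": 0,"wz": 0,"tx": 0,"ty": 0,"tz": -97,"jaw": 0},{"wx": 0,"wy": 0,"wz": 0,"tx": 0,"ty": 0,"tz": -106,"jaw": 0},{"wx": 0,"wy": 0,"wz": 0,"tx": 0,"ty": 0,"tz": -106,"jaw": 0},{"wx": 0,"wy": 0,"wz": 0,"tx": 0,"ty": 0,"tz": -106,"jaw": 0.45},{"wx": 0,"wy": 0,"wz": 0,"tx": 0,"ty": 0,"tz": -106,"jaw": 0.45},{"wx": 0,"wy": 0,"wz": 0,"tx": 0,"ty": 0,"tz": -106,"jaw": 0.45}]}}

```text
time: 23.8
ee_pos: [0.4325, -0.0522, 0.0365]
orientation: [-0.063, 0.998, -0.0, 0.0]
ft_force: [0.6, 0.2, 0.1]
grip_width: 0.0386
finger_force: 0.0
```

{"api": "apply_moves", "payload": {"increments": [{"wx": 0,"wy": 0,"wz": 0,"tx": 0,"ty": 0,"tz": 30,"jaw": 0.5},{"wx": 0,"wy": 0,"wz": 0,"tx": 0,"ty": 0,"tz": 80,"jaw": 0.5},{"wx": 0,"wy": 0,"wz": 0,"tx": 0,"ty": 20,"tz": 125,"jaw": 0.5},{"wx": 0,"wy": 0,"wz": 0,"tx": 10,"ty": 80,"tz": 125,"jaw": 0.5},{"wx": 0,"wy": 0,"wz": -2.5,"tx": 20,"ty": 140,"tz": 125,"jaw": 0.5},{"wx": 0,"wy": 0,"wz": -2.5,"tx": 30,"ty": 200,"tz": 125,"jaw": 0.5},{"wx": 0,"wy": 0,"wz": -2.5,"tx": 40,"ty": 260,"tz": 125,"jaw": 0.5},{"wx": 0,"wy": 0,"wz": -2.5,"tx": 51,"ty": 315,"tz": 125,"jaw": 0.5}]}}

```text
time: 24.8
ee_pos: [0.4834, 0.2651, 0.1614]
orientation: [-0.042, 0.999, 0.0, 0.0]
ft_force: [0.5, -0.3, 1.3]
grip_width: 0.0428
finger_force: 0.0
```

```bash
cat > br.py <<'E'
from look import *
o=get_obs();print(o["ee_pos"],o["grip_width"],o["finger_force"])
for n in("top","side"):
  c=look(n+"_%.1f"%o["time"],dict(sled=0,spot=.026,brush_1=.016),n,4)
E
python3 br.py
```

```text
[0.48339498 0.26510567 0.16139798] 0.04280385741939958 0.0
sled 0.79 [406. 226.] [0.4311 0.0008 0.    ]
spot 0.86 [397. 184.] [0.5651 0.0316 0.026 ]
spot 0.63 [215. 222.] [0.4443 0.6143 0.026 ]
brush_1 0.74 [422. 224.] [ 0.4372 -0.047   0.016 ]
brush_1 0.56 [412. 162.] [ 0.6366 -0.0196  0.016 ]
brush_1 0.46 [300. 218.] [0.458  0.3434 0.016 ]
sled 0.9 [276. 312.] [0.4197 0.0009 0.    ]
sled 0.72 [304. 224.] [0.4886 0.3096 0.    ]
sled 0.7 [340. 296.] [0.569  0.0434 0.    ]
sled 0.41 [372. 303.] [0.6414 0.0168 0.    ]
spot 0.92 [340. 294.] [0.5678 0.0259 0.026 ]
brush_1 0.79 [303. 224.] [0.4862 0.2935 0.016 ]
brush_1 0.79 [298. 212.] [0.472  0.3439 0.016 ]
brush_1 0.62 [281. 329.] [ 0.4342 -0.0588  0.016 ]
```

{"api": "apply_moves", "payload": {"increments": [{"wx": 0,"wy": 0,"wz": 0,"tx": 0,"ty": 18,"tz": 0,"jaw": 0.5},{"wx": 0,"wy": 0,"wz": 0,"tx": 0,"ty": 18,"tz": -30,"jaw": 0.5},{"wx": 0,"wy": 0,"wz": 0,"tx": 0,"ty": 18,"tz": -70,"jaw": 0.5},{"wx": 0,"wy": 0,"wz": 0,"tx": 0,"ty": 18,"tz": -100,"jaw": 0.5},{"wx": 0,"wy": 0,"wz": 0,"tx": 0,"ty": 18,"tz": -116,"jaw": 0.5},{"wx": 0,"wy": 0,"wz": 0,"tx": 0,"ty": 18,"tz": -116,"jaw": 0.3},{"wx": 0,"wy": 0,"wz": 0,"tx": 0,"ty": 18,"tz": -116,"jaw": 0},{"wx": 0,"wy": 0,"wz": 0,"tx": 0,"ty": 18,"tz": -116,"jaw": 0}]}}

```text
time: 26.2
ee_pos: [0.4842, 0.2813, 0.0469]
orientation: [-0.041, 0.999, 0.001, 0.001]
ft_force: [0.5, 0.4, -1.4]
grip_width: 0.0277
finger_force: 49.2
```

{"api": "apply_moves", "payload": {"increments": [{"wx": 0,"wy": 0,"wz": 0,"tx": 0,"ty": 0,"tz": 0,"jaw": 0},{"wx": 0,"wy": 0,"wz": 0,"tx": 0,"ty": 0,"tz": 0,"jaw": 0},{"wx": 0,"wy": 0,"wz": 0,"tx": 0,"ty": 0,"tz": 20,"jaw": 0},{"wx": 0,"wy": 0,"wz": 0,"tx": 0,"ty": 0,"tz": 65,"jaw": 0},{"wx": 0,"wy": 0,"wz": 0,"tx": 0,"ty": 0,"tz": 115,"jaw": 0},{"wx": 0,"wy": 0,"wz": 0,"tx": -5,"ty": -40,"tz": 115,"jaw": 0},{"wx": 0,"wy": 0,"wz": 2.5,"tx": -15,"ty": -90,"tz": 115,"jaw": 0},{"wx": 0,"wy": 0,"wz": 2.5,"tx": -25,"ty": -140,"tz": 115,"jaw": 0}]}}

```text
time: 27.2
ee_pos: [0.4582, 0.1397, 0.1622]
orientation: [-0.064, 0.998, 0.0, 0.001]
ft_force: [0.3, 0.2, 0.1]
grip_width: 0.0276
finger_force: 49.4
```

```bash
python3 br.py
```

```text
[0.45818119 0.13968106 0.16215101] 0.02762901081247533 49.40565220545977
sled 0.98 [402. 224.] [0.437  0.0138 0.    ]
spot 0.68 [399. 185.] [0.5615 0.0269 0.026 ]
brush_1 0.75 [301. 217.] [0.4609 0.3398 0.016 ]
brush_1 0.66 [424. 225.] [ 0.4324 -0.0542  0.016 ]
sled 0.94 [277. 309.] [0.4209 0.0104 0.    ]
spot 0.95 [341. 295.] [0.569  0.0208 0.026 ]
brush_1 0.64 [281. 328.] [ 0.4342 -0.0556  0.016 ]
brush_1 0.6 [293. 223.] [0.4565 0.2969 0.016 ]
brush_1 0.43 [298. 211.] [0.4701 0.3523 0.016 ]
```

{"api": "apply_moves", "payload": {"increments": [{"wx": 0,"wy": 0,"wz": 0,"tx": -12,"ty": -50,"tz": 0,"jaw": 0},{"wx": 0,"wy": 0,"wz": 0,"tx": -24,"ty": -100,"tz": 0,"jaw": 0},{"wx": 0,"wy": 0,"wz": 0,"tx": -34,"ty": -137,"tz": -5,"jaw": 0},{"wx": 0,"wy": 0,"wz": 0,"tx": -34,"ty": -137,"tz": -50,"jaw": 0},{"wx": 0,"wy": 0,"wz": 0,"tx": -34,"ty": -137,"tz": -90,"jaw": 0},{"wx": 0,"wy": 0,"wz": 0,"tx": -34,"ty": -137,"tz": -115,"jaw": 0},{"wx": 0,"wy": 0,"wz": 0,"tx": -34,"ty": -137,"tz": -124,"jaw": 0},{"wx": 0,"wy": 0,"wz": 0,"tx": -34,"ty": -137,"tz": -124,"jaw": 0}]}}

```text
time: 28.6
ee_pos: [0.4245, 0.0043, 0.0363]
orientation: [-0.064, 0.998, 0.0, -0.0]
ft_force: [0.4, -0.1, -0.3]
grip_width: 0.0272
finger_force: 49.7
```

{"api": "apply_moves", "payload": {"increments": [{"wx": 0,"wy": 0,"wz": 0,"tx": 0,"ty": 0,"tz": 0,"jaw": 0.44},{"wx": 0,"wy": 0,"wz": 0,"tx": 0,"ty": 0,"tz": 0,"jaw": 0.44},{"wx": 0,"wy": 0,"wz": 0,"tx": 0,"ty": 0,"tz": 0,"jaw": 0.44},{"wx": 0,"wy": 0,"wz": 0,"tx": 0,"ty": 0,"tz": 40,"jaw": 0.5},{"wx": 0,"wy": 0,"wz": 0,"tx": 0,"ty": 0,"tz": 90,"jaw": 0.5},{"wx": 0,"wy": 0,"wz": 0,"tx": 0,"ty": 10,"tz": 125,"jaw": 0.5},{"wx": 0,"wy": 0,"wz": 3,"tx": 5,"ty": 65,"tz": 125,"jaw": 0.5},{"wx": 0,"wy": 0,"wz": 3,"tx": 10,"ty": 120,"tz": 125,"jaw": 0.5}]}}

```text
time: 29.6
ee_pos: [0.435, 0.1249, 0.1626]
orientation: [-0.088, 0.996, 0.0, 0.001]
ft_force: [1.7, 0.1, 0.1]
grip_width: 0.0426
finger_force: 0.0
```

```bash
python3 br.py; python3 - <<'E'
from h import *
c=vision.camera("side");
for r in vision.regions_of("brush_1",c)[:4]: print(round(r["p"],2),r["bbox"])
c=vision.camera("top");save(c,"t8")
for r in vision.regions_of("brush_1",c)[:4]:
    cn=max(cv2.findContours(r["mask"].astype(np.uint8),0,2)[0],key=cv2.contourArea)
    p=np.array([ray(c,u,.036)[:2] for u in cn[:,0]],np.float32); print(round(r["p"],2),cv2.minAreaRect(p*1000))
E
```

```text
[0.43495397 0.12485177 0.16264298] 0.04256126953997592 0.0
sled 0.69 [413. 162.] [ 0.6388 -0.0263  0.    ]
sled 0.62 [405. 228.] [0.4241 0.0041 0.    ]
spot 0.86 [399. 184.] [0.5638 0.0269 0.026 ]
brush_1 0.79 [303. 218.] [0.4554 0.3321 0.016 ]
brush_1 0.46 [426. 227.] [ 0.4276 -0.0598  0.016 ]
spot 0.96 [348. 294.] [0.5859 0.0247 0.026 ]
brush_1 0.73 [298. 212.] [0.4726 0.3457 0.016 ]
brush_1 0.65 [283. 307.] [0.4369 0.0033 0.016 ]
brush_1 0.57 [285. 328.] [ 0.4419 -0.0552  0.016 ]
brush_1 0.16 [302. 230.] [0.4818 0.2659 0.016 ]
0.86 [283.9, 323.0, 38.0, 18.6]
0.77 [284.7, 303.9, 38.8, 17.7]
0.49 [299.2, 208.0, 25.6, 14.4]
0.67 ((466.638427734375, 341.64849853515625), (76.06793975830078, 23.791057586669922), 13.94713306427002)
```

{"api": "apply_moves", "payload": {"increments": [{"wx": 0,"wy": 0,"wz": 2,"tx": 8,"ty": 55,"tz": 0,"jaw": 0.5},{"wx": 0,"wy": 0,"wz": 2,"tx": 16,"ty": 110,"tz": 0,"jaw": 0.5},{"wx": 0,"wy": 0,"wz": 2,"tx": 24,"ty": 165,"tz": 0,"jaw": 0.5},{"wx": 0,"wy": 0,"wz": 2,"tx": 32,"ty": 217,"tz": 0,"jaw": 0.5},{"wx": 0,"wy": 0,"wz": 2,"tx": 32,"ty": 217,"tz": -40,"jaw": 0.5},{"wx": 0,"wy": 0,"wz": 2,"tx": 32,"ty": 217,"tz": -85,"jaw": 0.5},{"wx": 0,"wy": 0,"wz": 2,"tx": 32,"ty": 217,"tz": -110,"jaw": 0.5},{"wx": 0,"wy": 0,"wz": 2,"tx": 32,"ty": 217,"tz": -116,"jaw": 0.5}]}}

```text
time: 31.2
ee_pos: [0.4657, 0.34, 0.0443]
orientation: [-0.106, 0.994, -0.001, -0.001]
ft_force: [-8.0, -6.5, 16.3]
grip_width: 0.0427
finger_force: 2.0
```

{"api": "apply_moves", "payload": {"increments": [{"wx": 0,"wy": 0,"wz": 0,"tx": 0,"ty": 0,"tz": 0,"jaw": 0.3},{"wx": 0,"wy": 0,"wz": 0,"tx": 0,"ty": 0,"tz": 0,"jaw": 0},{"wx": 0,"wy": 0,"wz": 0,"tx": 0,"ty": 0,"tz": 0,"jaw": 0},{"wx": 0,"wy": 0,"wz": 0,"tx": 0,"ty": 0,"tz": 0,"jaw": 0},{"wx": 0,"wy": 0,"wz": 0,"tx": 0,"ty": 0,"tz": 0,"jaw": 0},{"wx": 0,"wy": 0,"wz": 0,"tx": 0,"ty": 0,"tz": 20,"jaw": 0},{"wx": 0,"wy": 0,"wz": 0,"tx": 0,"ty": 0,"tz": 65,"jaw": 0},{"wx": 0,"wy": 0,"wz": 0,"tx": 0,"ty": 0,"tz": 115,"jaw": 0}]}}

```text
time: 32.2
ee_pos: [0.466, 0.3407, 0.1622]
orientation: [-0.107, 0.994, -0.0, -0.0]
ft_force: [1.2, 0.5, -0.4]
grip_width: 0.0275
finger_force: 49.4
```

{"api": "apply_moves", "payload": {"increments": [{"wx": 0,"wy": 0,"wz": 0,"tx": -5,"ty": -30,"tz": 0,"jaw": 0},{"wx": 0,"wy": 0,"wz": 0,"tx": -10,"ty": -60,"tz": 0,"jaw": 0},{"wx": 0,"wy": 0,"wz": 0,"tx": -15,"ty": -100,"tz": 0,"jaw": 0},{"wx": 0,"wy": 0,"wz": 0,"tx": -20,"ty": -140,"tz": 0,"jaw": 0},{"wx": 0,"wy": 0,"wz": -4,"tx": -25,"ty": -180,"tz": 0,"jaw": 0},{"wx": 0,"wy": 0,"wz": -4,"tx": -30,"ty": -205,"tz": 0,"jaw": 0},{"wx": 0,"wy": 0,"wz": -4,"tx": -30,"ty": -205,"tz": 0,"jaw": 0},{"wx": 0,"wy": 0,"wz": -4,"tx": -30,"ty": -205,"tz": 0,"jaw": 0}]}}

```text
time: 33.2
ee_pos: [0.4366, 0.1364, 0.1613]
orientation: [-0.072, 0.997, 0.0, 0.001]
ft_force: [-0.1, -0.2, -0.4]
grip_width: 0.0275
finger_force: 49.4
```

```bash
python3 br.py; python3 - <<'E'
from h import *
import glob
a=cv2.imread("pics/"+sorted(glob.glob("pics/side_*"))[-1][5:]); a=a[190:360,230:430]
cv2.imwrite("pics/s9.png",cv2.resize(a,(680,578),interpolation=cv2.INTER_CUBIC))
c=vision.camera("wrist");save(c,"w9")
for k,z in dict(sled=0,spot=.026,brush_1=.016).items():
    for r in vision.pinpoint(k,c)[:3]: print(k,round(r["p"],2),np.round(r["uv"]),np.round(ray(c,r["uv"],z),4))
E
```

```text
[0.43662668 0.13635836 0.16127444] 0.027486266832139564 49.424669025465846
sled 0.32 [240. 227.] [0.4277 0.5385 0.    ]
spot 0.83 [398. 178.] [0.5837 0.0304 0.026 ]
brush_1 0.54 [425. 226.] [ 0.4308 -0.0554  0.016 ]
sled 0.87 [284. 309.] [0.4377 0.0098 0.    ]
spot 0.68 [347. 293.] [0.5843 0.0272 0.026 ]
brush_1 0.93 [284. 307.] [0.4399 0.0011 0.016 ]
brush_1 0.62 [282. 228.] [0.4291 0.2759 0.016 ]
sled 0.93 [188. 168.] [0.4337 0.002  0.    ]
spot 0.78 [198. 309.] [0.5785 0.0244 0.026 ]
brush_1 0.86 [190. 175.] [0.436  0.0112 0.016 ]
brush_1 0.83 [131. 174.] [ 0.4431 -0.0442  0.016 ]
brush_1 0.82 [322. 254.] [0.4995 0.1464 0.016 ]
```

View pics/s9.png

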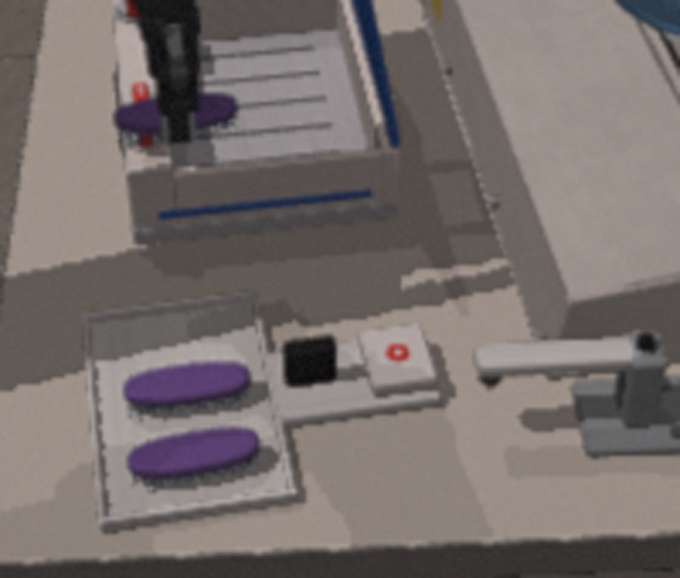

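The side view shows two brushes lying flat in the sled bay, the third held in the jaws, and the sled knocked about 15 mm towards +x. I'll place the third in the free slot at its new position.

{"api": "apply_moves", "payload": {"increments": [{"wx": 0,"wy": 0,"wz": 0,"tx": -3,"ty": -40,"tz": 0,"jaw": 0},{"wx": 0,"wy": 0,"wz": 0,"tx": -5,"ty": -75,"tz": 0,"jaw": 0},{"wx": 0,"wy": 0,"wz": 0,"tx": -5,"ty": -75,"tz": -30,"jaw": 0},{"wx": 0,"wy": 0,"wz": 0,"tx": -5,"ty": -75,"tz": -70,"jaw": 0},{"wx": 0,"wy": 0,"wz": 0,"tx": -5,"ty": -75,"tz": -100,"jaw": 0},{"wx": 0,"wy": 0,"wz": 0,"tx": -5,"ty": -75,"tz": -118,"jaw": 0},{"wx": 0,"wy": 0,"wz": 0,"tx": -5,"ty": -75,"tz": -125,"jaw": 0},{"wx": 0,"wy": 0,"wz": 0,"tx": -5,"ty": -75,"tz": -125,"jaw": 0}]}}

```text
time: 34.8
ee_pos: [0.432, 0.0609, 0.0364]
orientation: [-0.072, 0.997, -0.0, 0.001]
ft_force: [-1.0, -0.0, -0.6]
grip_width: 0.0274
finger_force: 49.6
```

{"api": "apply_moves", "payload": {"increments": [{"wx": 0,"wy": 0,"wz": 0,"tx": 0,"ty": 0,"tz": 0,"jaw": 0.42},{"wx": 0,"wy": 0,"wz": 0,"tx": 0,"ty": 0,"tz": 0,"jaw": 0.42},{"wx": 0,"wy": 0,"wz": 0,"tx": 0,"ty": 0,"tz": 0,"jaw": 0.42},{"wx": 0,"wy": 0,"wz": 0,"tx": 0,"ty": 0,"tz": 40,"jaw": 0.42},{"wx": 0,"wy": 0,"wz": 0,"tx": 0,"ty": 0,"tz": 90,"jaw": 0.42},{"wx": 0,"wy": 0,"wz": 0,"tx": 15,"ty": 0,"tz": 140,"jaw": 0.42},{"wx": 0,"wy": 0,"wz": 0,"tx": 50,"ty": -20,"tz": 180,"jaw": 0.42},{"wx": 0,"wy": 0,"wz": 0,"tx": 90,"ty": -45,"tz": 200,"jaw": 0.42}]}}

```text
time: 35.8
ee_pos: [0.523, 0.0157, 0.239]
orientation: [-0.072, 0.997, -0.0, 0.003]
ft_force: [0.4, 0.8, -0.1]
grip_width: 0.0359
finger_force: 0.0
```

{"api": "apply_moves", "payload": {"increments": [{"wx": 0,"wy": 0,"wz": 0,"tx": 30,"ty": -5,"tz": 0,"jaw": 0.42},{"wx": 0,"wy": 0,"wz": 0,"tx": 60,"ty": -10,"tz": 20,"jaw": 0.42},{"wx": 0,"wy": 0,"wz": 0,"tx": 90,"ty": -15,"tz": 40,"jaw": 0.42},{"wx": 0,"wy": 0,"wz": 0,"tx": 110,"ty": -20,"tz": 60,"jaw": 0.42},{"wx": 0,"wy": 0,"wz": 0,"tx": 130,"ty": -20,"tz": 70,"jaw": 0.42},{"wx": 0,"wy": 0,"wz": 0,"tx": 130,"ty": -20,"tz": 70,"jaw": 0.42},{"wx": 0,"wy": 0,"wz": 0,"tx": 130,"ty": -20,"tz": 70,"jaw": 0.42},{"wx": 0,"wy": 0,"wz": 0,"tx": 130,"ty": -20,"tz": 70,"jaw": 0.42}]}}

```text
time: 36.8
ee_pos: [0.6507, -0.0041, 0.3049]
orientation: [-0.072, 0.997, 0.0, -0.0]
ft_force: [0.1, -0.6, -0.0]
grip_width: 0.0354
finger_force: 0.0
```

```bash
python3 - <<'E'
from look import *
print(get_obs()["ee_pos"],get_obs()["q"])
for i in range(2):
  c=look("w10",dict(sled=0,spot=.026,brush_1=.016,needle_tip=.038,stand=0),n=3)
E
```

```text
[ 0.65070951 -0.00407668  0.30492836] [-5.85438630e-02  2.51111271e-01  9.66043282e-01  1.21264702e-05
  1.92522185e+00 -1.77306767e+00]
spot 0.96 [348. 119.] [0.5807 0.0216 0.026 ]
brush_1 0.9 [396.   1.] [0.4346 0.0578 0.016 ]
brush_1 0.59 [354.   2.] [0.4433 0.0063 0.016 ]
needle_tip 0.79 [309. 162.] [ 0.6433 -0.0221  0.038 ]
stand 0.82 [307. 152.] [ 0.6366 -0.0272  0.    ]
spot 0.81 [348. 122.] [0.5857 0.023  0.026 ]
spot 0.26 [400.   4.] [0.4406 0.0613 0.026 ]
brush_1 0.89 [356.   2.] [0.4432 0.0092 0.016 ]
needle_tip 0.69 [308. 159.] [ 0.6415 -0.0246  0.038 ]
needle_tip 0.21 [357.   1.] [0.4497 0.0086 0.038 ]
stand 0.57 [313. 152.] [ 0.6361 -0.0182  0.    ]
```

View pics/w10.png

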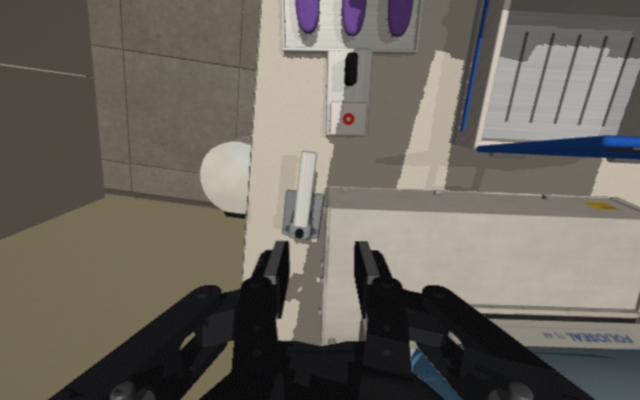

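The picture shows three brushes in the bay, spot at (348,119), needle end near (305,155) and the worktop edge close to the sled's right side. I'll turn the tool back so the camera looks down at the spot and needle while the bar is held.

{"api": "apply_moves", "payload": {"increments": [{"wx": 0,"wy": 0,"wz": -10,"tx": -20,"ty": 0,"tz": 0,"jaw": 0.5},{"wx": 0,"wy": 0,"wz": -20,"tx": -40,"ty": 0,"tz": 0,"jaw": 0.5},{"wx": 0,"wy": 0,"wz": -30,"tx": -60,"ty": 5,"tz": 0,"jaw": 0.5},{"wx": 0,"wy": 0,"wz": -40,"tx": -80,"ty": 10,"tz": 0,"jaw": 0.5},{"wx": 0,"wy": 0,"wz": -50,"tx": -100,"ty": 15,"tz": 0,"jaw": 0.5},{"wx": 0,"wy": 0,"wz": -60,"tx": -120,"ty": 20,"tz": 0,"jaw": 0.5},{"wx": 0,"wy": 0,"wz": -70,"tx": -130,"ty": 20,"tz": 0,"jaw": 0.5},{"wx": 0,"wy": 0,"wz": -80,"tx": -130,"ty": 20,"tz": 0,"jaw": 0.5}]}}

```text
time: 38.4
ee_pos: [0.5208, 0.016, 0.306]
orientation: [0.588, 0.809, 0.0, 0.0]
ft_force: [-0.4, 0.6, -0.3]
grip_width: 0.0424
finger_force: 0.0
```

{"api": "apply_moves", "payload": {"increments": [{"wx": 0,"wy": 0,"wz": -10,"tx": 0,"ty": 0,"tz": 0,"jaw": 0.5},{"wx": 0,"wy": 0,"wz": -20,"tx": 0,"ty": 0,"tz": 0,"jaw": 0.5},{"wx": 0,"wy": 0,"wz": -30,"tx": 0,"ty": 0,"tz": 0,"jaw": 0.5},{"wx": 0,"wy": 0,"wz": -40,"tx": 0,"ty": 0,"tz": 0,"jaw": 0.5},{"wx": 0,"wy": 0,"wz": -50,"tx": 0,"ty": 0,"tz": -20,"jaw": 0.5},{"wx": 0,"wy": 0,"wz": -60,"tx": 0,"ty": 0,"tz": -50,"jaw": 0.5},{"wx": 0,"wy": 0,"wz": -70,"tx": 0,"ty": 0,"tz": -80,"jaw": 0.5},{"wx": 0,"wy": 0,"wz": -80,"tx": 0,"ty": 0,"tz": -110,"jaw": 0.5}]}}

```text
time: 39.4
ee_pos: [0.5213, 0.0158, 0.1944]
orientation: [0.971, 0.241, 0.0, 0.0]
ft_force: [-0.8, -1.0, -0.0]
grip_width: 0.043
finger_force: 0.0
```

{"api": "apply_moves", "payload": {"increments": [{"wx": 0,"wy": 0,"wz": -10,"tx": 0,"ty": 0,"tz": -20,"jaw": 0.5},{"wx": 0,"wy": 0,"wz": -20,"tx": 0,"ty": 0,"tz": -40,"jaw": 0.5},{"wx": 0,"wy": 0,"wz": -20,"tx": 0,"ty": 0,"tz": -60,"jaw": 0.5},{"wx": 0,"wy": 0,"wz": -20,"tx": 0,"ty": 0,"tz": -60,"jaw": 0.5},{"wx": 0,"wy": 0,"wz": -20,"tx": 0,"ty": 0,"tz": -60,"jaw": 0.5},{"wx": 0,"wy": 0,"wz": -20,"tx": 0,"ty": 0,"tz": -60,"jaw": 0.5},{"wx": 0,"wy": 0,"wz": -20,"tx": 0,"ty": 0,"tz": -60,"jaw": 0.5},{"wx": 0,"wy": 0,"wz": -20,"tx": 0,"ty": 0,"tz": -60,"jaw": 0.5}]}}

```text
time: 40.4
ee_pos: [0.5215, 0.0158, 0.1356]
orientation: [0.997, 0.072, 0.0, 0.0]
ft_force: [-0.0, -0.4, 0.4]
grip_width: 0.0426
finger_force: 0.0
```

```bash
cat > spot.py <<'E'
from look import *
def spot(c):
    b,g,r=[c["img"][...,i].astype(int) for i in range(3)]
    m=((r>110)&(g<.55*r)&(b<.55*r)).astype(np.uint8)
    n,l,s,ce=cv2.connectedComponentsWithStats(m)
    for i in range(1,n):
        if s[i,4]>60: print("red",s[i],ce[i].round(1),ray(c,ce[i],.026).round(4))
if __name__=="__main__":
    import sys
    print(get_obs()["ee_pos"])
    c=look(sys.argv[1],dict(sled=0,spot=.026,needle_tip=.038),n=1); spot(c)
E
python3 spot.py w11
```

```text
[0.52152501 0.01582997 0.13564991]
spot 0.92 [322. 134.] [0.5802 0.0236 0.026 ]
needle_tip 0.71 [402.  64.] [ 0.6361 -0.024   0.038 ]
red [315 123  19  21 270] [324.2 133. ] [0.5811 0.0221 0.026 ]
red [  0 364  61  16 774] [ 30.8 371.6] [0.2968 0.2891 0.026 ]
```

View pics/w11.png

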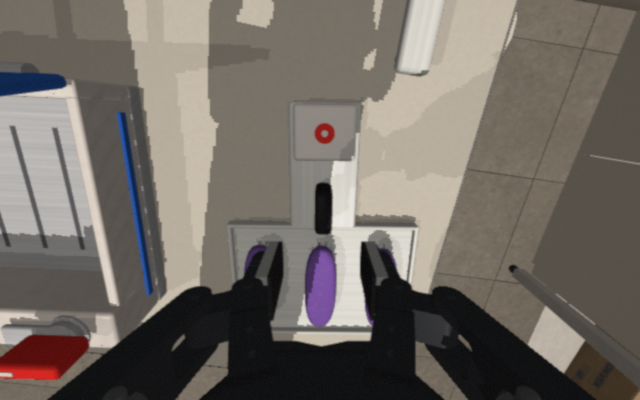

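{"api": "apply_moves", "payload": {"increments": [{"wx": 0,"wy": 0,"wz": 0,"tx": 0,"ty": -2,"tz": -35,"jaw": 0.5},{"wx": 0,"wy": 0,"wz": 0,"tx": 0,"ty": -2,"tz": -70,"jaw": 0.5},{"wx": 0,"wy": 0,"wz": 0,"tx": 0,"ty": -2,"tz": -88,"jaw": 0.5},{"wx": 0,"wy": 0,"wz": 0,"tx": 0,"ty": -2,"tz": -93,"jaw": 0.3},{"wx": 0,"wy": 0,"wz": 0,"tx": 0,"ty": -2,"tz": -93,"jaw": 0.1},{"wx": 0,"wy": 0,"wz": 0,"tx": 0,"ty": -2,"tz": -93,"jaw": 0},{"wx": 0,"wy": 0,"wz": 0,"tx": 0,"ty": -2,"tz": -93,"jaw": 0},{"wx": 0,"wy": 0,"wz": 0,"tx": 0,"ty": -2,"tz": -93,"jaw": 0}], "force": 60}}

```text
time: 41.6
ee_pos: [0.5217, 0.0138, 0.0427]
orientation: [0.997, 0.072, 0.001, 0.0]
ft_force: [2.6, 0.5, -3.5]
grip_width: 0.0133
finger_force: 59.1
```

```bash
python3 spot.py w12
```

```text
[0.52174453 0.01381383 0.04271742]
needle_tip 0.78 [460.  24.] [ 0.6367 -0.0226  0.038 ]
red [306 132  33  33 779] [321.9 148. ] [0.5815 0.0222 0.026 ]
```

View pics/w12.png

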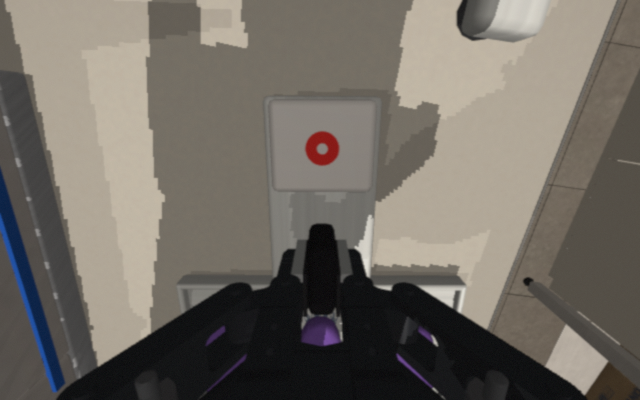

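The view shows the bar gripped, the spot at (322,148), and the stand's arm end with the needle at about (470,15). I'll slide and turn the sled to bring the spot near.

{"api": "apply_moves", "payload": {"increments": [{"wx": 0,"wy": 0,"wz": -2,"tx": 6,"ty": -3,"tz": 0,"jaw": 0},{"wx": 0,"wy": 0,"wz": -4,"tx": 12,"ty": -7,"tz": 0,"jaw": 0},{"wx": 0,"wy": 0,"wz": -6,"tx": 18,"ty": -11,"tz": 0,"jaw": 0},{"wx": 0,"wy": 0,"wz": -9,"tx": 24,"ty": -15,"tz": 0,"jaw": 0},{"wx": 0,"wy": 0,"wz": -12,"tx": 30,"ty": -19,"tz": 0,"jaw": 0},{"wx": 0,"wy": 0,"wz": -14,"tx": 37,"ty": -23,"tz": 0,"jaw": 0},{"wx": 0,"wy": 0,"wz": -16,"tx": 44,"ty": -27,"tz": 0,"jaw": 0},{"wx": 0,"wy": 0,"wz": -16,"tx": 44,"ty": -27,"tz": 0,"jaw": 0}]}}

```text
time: 42.8
ee_pos: [0.5664, -0.014, 0.0425]
orientation: [0.998, -0.069, 0.001, 0.0]
ft_force: [0.5, -1.5, -0.8]
grip_width: 0.0128
finger_force: 59.9
```

```bash
python3 spot.py w13; python3 - <<'E'
from h import *
a=cv2.imread("pics/w13.png")[0:240,180:500]; cv2.imwrite("pics/w13c.png",cv2.resize(a,(800,600),interpolation=cv2.INTER_CUBIC))
E
```

```text
[ 0.56644613 -0.01398936  0.04250928]
```

View pics/w13c.png

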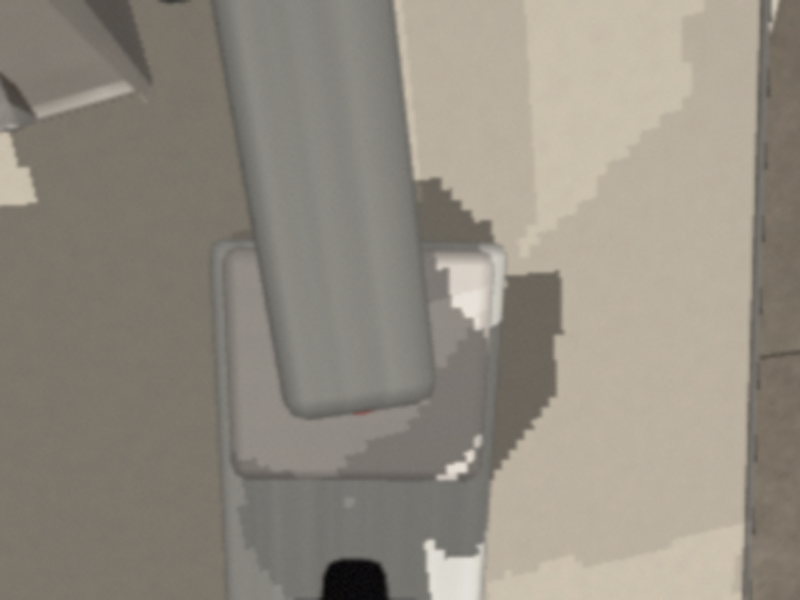

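```bash
python3 - <<'E'
from h import *
c=vision.camera("wrist"); f=lambda u,v,z:ray(c,(180+u/2.5,v/2.5),z)[:2]
print("arm end mid",f(365,402,.072),"corners",f(287,413,.072),f(434,388,.072))
for a,b in(((225,50),(285,350)),((400,50),(428,350))):
    d=f(*a,.072)-f(*b,.072); print("dir",np.arctan2(d[1],d[0]))
c=vision.camera("side"); 
for _ in range(2):
  for k,z in dict(spot=.026,needle_tip=.038).items():
    for r in vision.pinpoint(k,c)[:2]: print(k,round(r["p"],2),r["uv"],ray(c,r["uv"],z).round(4))
a=c["img"][260:340,320:427]; cv2.imwrite("pics/s14.png",cv2.resize(a,(800,598),interpolation=cv2.INTER_CUBIC)); save(c,"side14")
print("exp spot px",proj(c,(.6262,-.0226,.026)))
E
```

```text
arm end mid [ 0.6275662  -0.02335836] corners [ 0.62750925 -0.0134457 ] [ 0.62814646 -0.03210485]
dir 0.03745452006583182
dir -0.008908377670875028
spot 0.64 [371.9, 308.8] [ 0.6347 -0.0216  0.026 ]
spot 0.43 [300.7, 230.7] [0.4788 0.2523 0.026 ]
needle_tip 0.69 [372.6, 305.2] [ 0.6356 -0.0217  0.038 ]
spot 0.64 [371.9, 308.8] [ 0.6347 -0.0216  0.026 ]
spot 0.43 [300.7, 230.7] [0.4788 0.2523 0.026 ]
needle_tip 0.69 [372.6, 305.2] [ 0.6356 -0.0217  0.038 ]
exp spot px [368.11896246 309.29270845]
```

View pics/s14.png

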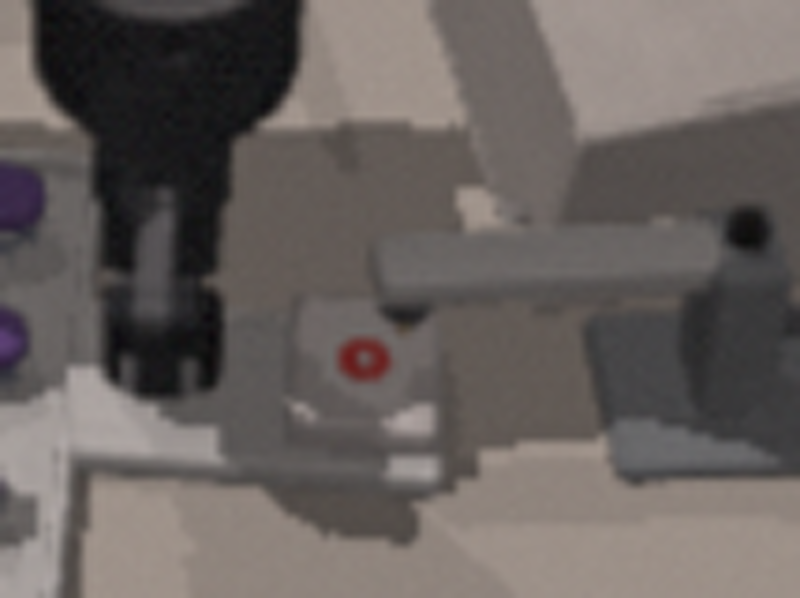

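The side crop shows the red spot at crop (364,360) and the brass needle tip at about (404,325), so the spot is still short.

```bash
python3 - <<'E'
from h import *
c=vision.camera("side")
f=lambda u,v,z:ray(c,(320+u/7.477,260+v/7.475),z).round(4)
print("spot",f(364,360,.026),"tip",f(404,324,.038),f(404,328,.038))
# colour centroid of spot, brass pixels
b,g,r=[c["img"][...,i].astype(int) for i in range(3)]
m=((r>90)&(g<.6*r)&(b<.6*r)); m[:290]=0;m[:,:350]=0;m[330:]=0;m[:,395:]=0
v,u=np.nonzero(m);w=(r-(g+b)/2)[v,u];print("red",(u*w).sum()/w.sum(),(v*w).sum()/w.sum(),len(u), ray(c,((u*w).sum()/w.sum(),(v*w).sum()/w.sum()),.026).round(4))
print(c["img"][299:307,370:378].tolist())
E
```

```text
spot [ 0.6278 -0.0195  0.026 ] tip [ 0.6395 -0.0167  0.038 ] [ 0.6393 -0.0182  0.038 ]
red 368.15292915531336 307.68630790190736 25 [ 0.6268 -0.0181  0.026 ]
[[[73, 76, 80], [75, 78, 82], [80, 82, 86], [83, 84, 88], [83, 85, 88], [82, 83, 87], [81, 82, 85], [83, 84, 86]], [[82, 85, 89], [70, 71, 74], [69, 70, 74], [71, 72, 74], [70, 71, 74], [71, 71, 74], [66, 66, 69], [72, 72, 75]], [[80, 82, 87], [53, 53, 56], [46, 46, 48], [46, 44, 47], [46, 46, 47], [45, 45, 47], [48, 48, 52], [66, 67, 71]], [[95, 96, 101], [73, 73, 77], [44, 45, 47], [38, 37, 39], [37, 37, 40], [39, 39, 41], [52, 53, 56], [84, 84, 91]], [[101, 103, 109], [97, 97, 103], [82, 82, 88], [50, 56, 65], [47, 53, 62], [62, 64, 68], [86, 86, 94], [96, 98, 103]], [[101, 102, 110], [102, 103, 110], [96, 98, 105], [75, 84, 93], [79, 85, 95], [89, 91, 99], [100, 101, 108], [98, 99, 106]], [[74, 77, 107], [97, 99, 111], [100, 101, 109], [98, 101, 108], [95, 99, 106], [99, 100, 107], [101, 102, 109], [98, 99, 106]], [[44, 45, 106], [70, 73, 107], [96, 98, 109], [100, 102, 109], [101, 102, 109], [101, 103, 110], [102, 103, 111], [97, 99, 106]]]
```

{"api": "apply_moves", "payload": {"increments": [{"wx": 0,"wy": 0,"wz": 0,"tx": 3,"ty": 0,"tz": 0,"jaw": 0},{"wx": 0,"wy": 0,"wz": 0,"tx": 6,"ty": -1,"tz": 0,"jaw": 0},{"wx": 0,"wy": 0,"wz": 0,"tx": 9,"ty": -1,"tz": 0,"jaw": 0},{"wx": 0,"wy": 0,"wz": 0,"tx": 12,"ty": -1,"tz": 0,"jaw": 0},{"wx": 0,"wy": 0,"wz": 0,"tx": 12,"ty": -1,"tz": 0,"jaw": 0},{"wx": 0,"wy": 0,"wz": 0,"tx": 12,"ty": -1,"tz": 0,"jaw": 0},{"wx": 0,"wy": 0,"wz": 0,"tx": 12,"ty": -1,"tz": 0,"jaw": 0},{"wx": 0,"wy": 0,"wz": 0,"tx": 12,"ty": -1,"tz": 0,"jaw": 0}]}}

```text
time: 44.35
ee_pos: [0.576, -0.0138, 0.0425]
orientation: [0.998, -0.068, -0.002, -0.0]
ft_force: [-6.7, -0.6, 5.0]
grip_width: 0.0131
finger_force: 60.5
```

```bash
cat > al.py <<'E'
from h import *
c=vision.camera("side"); save(c,"side15")
b,g,r=[c["img"][...,i].astype(int) for i in range(3)]
m=((r>85)&(g<.72*r)&(b<.72*r)); m[:295]=0;m[:,:355]=0;m[325:]=0;m[:,390:]=0
v,u=np.nonzero(m); print("red",u.min(),u.max(),v.min(),v.max(),ray(c,((u.min()+u.max())/2,(v.min()+v.max())/2),.026).round(4), "exp px of spot under tip", proj(c,ray(c,(373.6,304.7),.038)-[0,0,.012]).round(1))
d=c["img"][290:320,358:390]; cv2.imwrite("pics/s15.png",cv2.resize(d,(640,600),interpolation=cv2.INTER_CUBIC))
E
python3 al.py
```

```text
red 370 376 305 310 [ 0.6376 -0.0181  0.026 ] exp px of spot under tip [373.3 308.3]
```

View pics/s15.png

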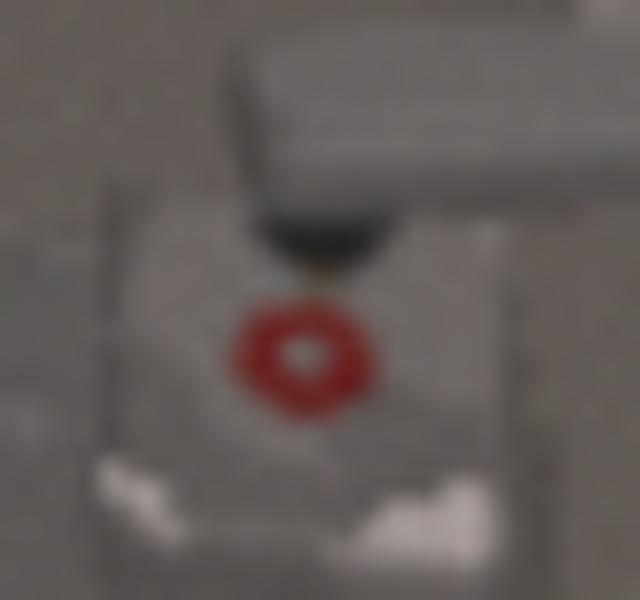

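{"api": "apply_moves", "payload": {"increments": [{"wx": 0,"wy": 0,"wz": 0,"tx": 2,"ty": -2,"tz": 0,"jaw": 0},{"wx": 0,"wy": 0,"wz": 0,"tx": 2,"ty": -2,"tz": 0,"jaw": 0},{"wx": 0,"wy": 0,"wz": 0,"tx": 2,"ty": -2,"tz": 0,"jaw": 0},{"wx": 0,"wy": 0,"wz": 0,"tx": 2,"ty": -2,"tz": 0,"jaw": 0},{"wx": 0,"wy": 0,"wz": 0,"tx": 2,"ty": -2,"tz": 0,"jaw": 0},{"wx": 0,"wy": 0,"wz": 0,"tx": 2,"ty": -2,"tz": 0,"jaw": 0},{"wx": 0,"wy": 0,"wz": 0,"tx": 2,"ty": -2,"tz": 0,"jaw": 0},{"wx": 0,"wy": 0,"wz": 0,"tx": 2,"ty": -2,"tz": 0,"jaw": 0}]}}

```text
time: 45.4
ee_pos: [0.5782, -0.0151, 0.0425]
orientation: [0.998, -0.068, -0.002, -0.001]
ft_force: [-4.9, 2.8, 3.9]
grip_width: 0.013
finger_force: 60.6
```

```bash
python3 al.py
```

```text
red 371 377 305 310 [ 0.6398 -0.0182  0.026 ] exp px of spot under tip [373.3 308.3]
```

{"api": "apply_moves", "payload": {"increments": [{"wx": 0,"wy": 0,"wz": 0,"tx": 1,"ty": -1,"tz": 0,"jaw": 0.25},{"wx": 0,"wy": 0,"wz": 0,"tx": 1,"ty": -1,"tz": 0,"jaw": 0.5},{"wx": 0,"wy": 0,"wz": 0,"tx": 1,"ty": -1,"tz": 0,"jaw": 0.5},{"wx": 0,"wy": 0,"wz": 0,"tx": 1,"ty": -1,"tz": 40,"jaw": 0.5},{"wx": 0,"wy": 0,"wz": 0,"tx": 0,"ty": 0,"tz": 90,"jaw": 0.5},{"wx": 0,"wy": 0,"wz": 0,"tx": 0,"ty": 0,"tz": 140,"jaw": 0.5},{"wx": 0,"wy": 0,"wz": 0,"tx": 0,"ty": 0,"tz": 190,"jaw": 0.5},{"wx": 0,"wy": 0,"wz": 10,"tx": 0,"ty": 20,"tz": 240,"jaw": 0.5}]}}

```text
time: 46.45
ee_pos: [0.5792, 0.003, 0.2839]
orientation: [1.0, 0.02, 0.0, 0.0]
ft_force: [0.4, -0.1, 0.4]
grip_width: 0.0429
finger_force: 0.0
```

{"api": "apply_moves", "payload": {"increments": [{"wx": 0,"wy": 0,"wz": 10,"tx": 0,"ty": 30,"tz": 40,"jaw": 0.5},{"wx": 0,"wy": 0,"wz": 20,"tx": 0,"ty": 60,"tz": 80,"jaw": 0.5},{"wx": 0,"wy": 0,"wz": 30,"tx": 0,"ty": 100,"tz": 80,"jaw": 0.5},{"wx": 0,"wy": 0,"wz": 40,"tx": 0,"ty": 140,"tz": 80,"jaw": 0.5},{"wx": 0,"wy": 0,"wz": 50,"tx": 5,"ty": 180,"tz": 80,"jaw": 0.5},{"wx": 0,"wy": 0,"wz": 60,"tx": 10,"ty": 210,"tz": 80,"jaw": 0.5},{"wx": 0,"wy": 0,"wz": 70,"tx": 15,"ty": 220,"tz": 80,"jaw": 0.5},{"wx": 0,"wy": 0,"wz": 80,"tx": 20,"ty": 220,"tz": 80,"jaw": 0.5}]}}

```text
time: 47.45
ee_pos: [0.5994, 0.225, 0.3618]
orientation: [0.751, 0.66, -0.0, -0.0]
ft_force: [0.3, -0.5, 0.1]
grip_width: 0.043
finger_force: 0.0
```

```bash
python3 al.py; python3 - <<'E'
from look import *
print(get_obs()["ee_pos"],get_obs()["q"])
c=look("w16",dict(panel_handle=.21,panel_hinge=.071)); print(proj(c,(.601,.296,.213)))
c=look("top16",dict(panel_handle=.21,spot=.026,brush_1=.016,sled=0),"top",3); print(proj(c,(.601,.296,.213)))
c=look("side16",dict(panel_handle=.21,spot=.026,brush_1=.016,sled=0),"side",3); print(proj(c,(.601,.296,.213)))
E
```

```text
red 371 377 305 310 [ 0.6398 -0.0182  0.026 ] exp px of spot under tip [373.3 308.3]
[0.59989399 0.2244311  0.36156313] [ 3.04910553e-01  2.60730730e-01  8.52017878e-01 -4.92378352e-05
  2.02957122e+00  4.27133077e-01]
panel_handle 0.68 [313. 118.] [0.6011 0.2945 0.21  ]
panel_hinge 0.6 [304. 122.] [0.5832 0.2866 0.071 ]
[313.00966294 116.62054117]
panel_handle 0.81 [315. 162.] [0.6068 0.2906 0.21  ]
spot 0.7 [402. 205.] [0.4972 0.0164 0.026 ]
brush_1 0.8 [424. 208.] [ 0.4882 -0.0529  0.016 ]
brush_1 0.73 [246. 199.] [0.5184 0.5156 0.016 ]
brush_1 0.66 [216. 222.] [0.4458 0.6142 0.016 ]
sled 0.85 [408. 204.] [ 0.5003 -0.0054  0.    ]
sled 0.4 [217. 222.] [0.4465 0.6156 0.    ]
[313.33470074 163.70477496]
panel_handle 0.83 [345. 160.] [0.5991 0.3082 0.21  ]
spot 0.95 [371. 308.] [ 0.6335 -0.019   0.026 ]
spot 0.35 [313. 180.] [0.517  0.4862 0.026 ]
brush_1 0.89 [312. 308.] [ 0.5028 -0.0036  0.016 ]
brush_1 0.64 [316. 290.] [0.5131 0.0483 0.016 ]
sled 0.56 [307. 314.] [ 0.4912 -0.0071  0.    ]
[346.35803158 161.14479381]
```

View pics/w16.png

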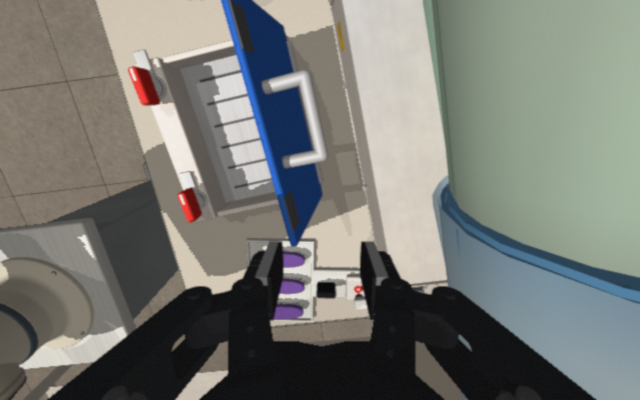

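The view shows the open panel with its handle at (315,115), exactly as predicted, all three brushes in the sled bay, and the empty chest.

{"api": "apply_moves", "payload": {"increments": [{"wx": 0,"wy": 0,"wz": 7,"tx": 0,"ty": 40,"tz": 0,"jaw": 0.3},{"wx": 0,"wy": 0,"wz": 13,"tx": 1,"ty": 72,"tz": 0,"jaw": 0.3},{"wx": 0,"wy": 0,"wz": 13,"tx": 1,"ty": 72,"tz": -40,"jaw": 0.3},{"wx": 0,"wy": 0,"wz": 13,"tx": 1,"ty": 72,"tz": -80,"jaw": 0.3},{"wx": 0,"wy": 0,"wz": 13,"tx": 1,"ty": 72,"tz": -115,"jaw": 0.3},{"wx": 0,"wy": 0,"wz": 13,"tx": 1,"ty": 72,"tz": -142,"jaw": 0.3},{"wx": 0,"wy": 0,"wz": 13,"tx": 1,"ty": 72,"tz": -142,"jaw": 0.1},{"wx": 0,"wy": 0,"wz": 13,"tx": 1,"ty": 72,"tz": -142,"jaw": 0}], "force": 45}}

```text
time: 49.15
ee_pos: [0.5992, 0.2953, 0.2161]
orientation: [0.674, 0.739, -0.004, -0.002]
ft_force: [-1.3, 0.5, -22.4]
grip_width: 0.0102
finger_force: 43.6
```

{"api": "apply_moves", "payload": {"increments": [{"wx": 0,"wy": 0,"wz": 0,"tx": 0,"ty": 0,"tz": 0,"jaw": 0},{"wx": 0,"wy": 0,"wz": 0,"tx": 0,"ty": 0,"tz": 0,"jaw": 0},{"wx": 0,"wy": 0,"wz": 0,"tx": -14,"ty": -1,"tz": 1,"jaw": 0},{"wx": 0,"wy": 0,"wz": 0,"tx": -28,"ty": -3,"tz": 1,"jaw": 0},{"wx": 0,"wy": 0,"wz": 0,"tx": -42,"ty": -4,"tz": 0,"jaw": 0},{"wx": 0,"wy": 0,"wz": 0,"tx": -55,"ty": -6,"tz": -3,"jaw": 0},{"wx": 0,"wy": 0,"wz": 0,"tx": -68,"ty": -7,"tz": -8,"jaw": 0},{"wx": 0,"wy": 0,"wz": 0,"tx": -81,"ty": -9,"tz": -13,"jaw": 0}]}}

```text
time: 50.15
ee_pos: [0.5217, 0.2876, 0.2068]
orientation: [0.674, 0.738, 0.003, 0.002]
ft_force: [16.5, 7.0, -27.3]
grip_width: 0.0103
finger_force: 43.6
```

{"api": "apply_moves", "payload": {"increments": [{"wx": 0,"wy": 0,"wz": 0,"tx": -12,"ty": -1,"tz": -7,"jaw": 0},{"wx": 0,"wy": 0,"wz": 0,"tx": -23,"ty": -2,"tz": -15,"jaw": 0},{"wx": 0,"wy": 0,"wz": 0,"tx": -34,"ty": -4,"tz": -24,"jaw": 0},{"wx": 0,"wy": 0,"wz": 0,"tx": -43,"ty": -5,"tz": -35,"jaw": 0},{"wx": 0,"wy": 0,"wz": 0,"tx": -52,"ty": -5,"tz": -46,"jaw": 0},{"wx": 0,"wy": 0,"wz": 0,"tx": -59,"ty": -6,"tz": -57,"jaw": 0},{"wx": 0,"wy": 0,"wz": 0,"tx": -65,"ty": -7,"tz": -70,"jaw": 0},{"wx": 0,"wy": 0,"wz": 0,"tx": -70,"ty": -7,"tz": -80,"jaw": 0}]}}

```text
time: 51.15
ee_pos: [0.4505, 0.2806, 0.129]
orientation: [0.674, 0.739, 0.003, 0.001]
ft_force: [4.2, 1.5, 1.6]
grip_width: 0.0103
finger_force: 44.9
```

{"api": "apply_moves", "payload": {"increments": [{"wx": 0,"wy": 0,"wz": 0,"tx": -1,"ty": 0,"tz": -3,"jaw": 0},{"wx": 0,"wy": 0,"wz": 0,"tx": -2,"ty": 0,"tz": -6,"jaw": 0},{"wx": 0,"wy": 0,"wz": 0,"tx": -2,"ty": 0,"tz": -9,"jaw": 0},{"wx": 0,"wy": 0,"wz": 0,"tx": -2,"ty": 0,"tz": -10,"jaw": 0},{"wx": 0,"wy": 0,"wz": 0,"tx": -2,"ty": 0,"tz": -10,"jaw": 0},{"wx": 0,"wy": 0,"wz": 0,"tx": -2,"ty": 0,"tz": -10,"jaw": 0},{"wx": 0,"wy": 0,"wz": 0,"tx": -2,"ty": 0,"tz": -10,"jaw": 0},{"wx": 0,"wy": 0,"wz": 0,"tx": -2,"ty": 0,"tz": -10,"jaw": 0}]}}

```text
time: 52.15
ee_pos: [0.449, 0.2806, 0.124]
orientation: [0.674, 0.739, 0.004, 0.002]
ft_force: [-5.1, -3.6, 26.5]
grip_width: 0.0103
finger_force: 47.9
```

{"api": "apply_moves", "payload": {"increments": [{"wx": 0,"wy": 0,"wz": 0,"tx": 0,"ty": 0,"tz": 7,"jaw": 0.2},{"wx": 0,"wy": 0,"wz": 0,"tx": 0,"ty": 0,"tz": 7,"jaw": 0.4},{"wx": 0,"wy": 0,"wz": 0,"tx": 0,"ty": 0,"tz": 30,"jaw": 0.4},{"wx": 0,"wy": 0,"wz": 0,"tx": 0,"ty": 0,"tz": 60,"jaw": 0.4},{"wx": 0,"wy": 0,"wz": 0,"tx": 0,"ty": 0,"tz": 60,"jaw": 0},{"wx": 0,"wy": 0,"wz": 0,"tx": 0,"ty": 0,"tz": 60,"jaw": 0},{"wx": 0,"wy": 0,"wz": 0,"tx": 0,"ty": 0,"tz": 60,"jaw": 0},{"wx": 0,"wy": 0,"wz": 0,"tx": 0,"ty": 0,"tz": 60,"jaw": 0}]}}

```text
time: 53.15
ee_pos: [0.447, 0.2796, 0.1761]
orientation: [0.674, 0.739, -0.001, -0.0]
ft_force: [0.1, 0.6, -0.1]
grip_width: 0.0005
finger_force: 0.0
```

{"api": "apply_moves", "payload": {"increments": [{"wx": 0,"wy": 0,"wz": 0,"tx": 0,"ty": 0,"tz": -10,"jaw": 0},{"wx": 0,"wy": 0,"wz": 0,"tx": 0,"ty": 0,"tz": -20,"jaw": 0},{"wx": 0,"wy": 0,"wz": 0,"tx": 0,"ty": 0,"tz": -26,"jaw": 0},{"wx": 0,"wy": 0,"wz": 0,"tx": 0,"ty": 0,"tz": -30,"jaw": 0},{"wx": 0,"wy": 0,"wz": 0,"tx": 0,"ty": 0,"tz": -33,"jaw": 0},{"wx": 0,"wy": 0,"wz": 0,"tx": 0,"ty": 0,"tz": -35,"jaw": 0},{"wx": 0,"wy": 0,"wz": 0,"tx": 0,"ty": 0,"tz": -37,"jaw": 0},{"wx": 0,"wy": 0,"wz": 0,"tx": 0,"ty": 0,"tz": -37,"jaw": 0}]}}

```text
time: 54.15
ee_pos: [0.4476, 0.2799, 0.1436]
orientation: [0.674, 0.739, 0.001, 0.001]
ft_force: [-5.6, -4.0, 13.1]
grip_width: -0.0003
finger_force: 6.5
```

The panel is shut: bar top found at z 0.119, as specified. Now lock the left fastener.

{"api": "apply_moves", "payload": {"increments": [{"wx": 0,"wy": 0,"wz": 0,"tx": 0,"ty": 0,"tz": 45,"jaw": 0.3},{"wx": 0,"wy": 0,"wz": 0,"tx": -28,"ty": 38,"tz": 47,"jaw": 0.5},{"wx": 0,"wy": 0,"wz": 0,"tx": -56,"ty": 76,"tz": 47,"jaw": 0.5},{"wx": 0,"wy": 0,"wz": 0,"tx": -56,"ty": 76,"tz": 20,"jaw": 0.5},{"wx": 0,"wy": 0,"wz": 0,"tx": -56,"ty": 76,"tz": -15,"jaw": 0.5},{"wx": 0,"wy": 0,"wz": 0,"tx": -56,"ty": 76,"tz": -28,"jaw": 0.4},{"wx": 0,"wy": 0,"wz": 0,"tx": -56,"ty": 76,"tz": -28,"jaw": 0},{"wx": 0,"wy": 0,"wz": 0,"tx": -56,"ty": 76,"tz": -28,"jaw": 0}]}}

```text
time: 55.15
ee_pos: [0.3922, 0.3557, 0.1127]
orientation: [0.674, 0.738, 0.001, 0.0]
ft_force: [3.6, 1.0, -7.1]
grip_width: 0.0111
finger_force: 47.3
```

{"api": "apply_moves", "payload": {"increments": [{"wx": 0,"wy": 0,"wz": 0,"tx": 0,"ty": 0,"tz": 0,"jaw": 0},{"wx": 0,"wy": 0,"wz": 0,"tx": 0,"ty": 0,"tz": 0,"jaw": 0},{"wx": 0,"wy": 0,"wz": -9,"tx": 0,"ty": 0,"tz": 0,"jaw": 0},{"wx": 0,"wy": 0,"wz": -18,"tx": 0,"ty": 0,"tz": 0,"jaw": 0},{"wx": 0,"wy": 0,"wz": -27,"tx": 0,"ty": 0,"tz": 0,"jaw": 0},{"wx": 0,"wy": 0,"wz": -36,"tx": 0,"ty": 0,"tz": 0,"jaw": 0},{"wx": 0,"wy": 0,"wz": -45,"tx": 0,"ty": 0,"tz": 0,"jaw": 0},{"wx": 0,"wy": 0,"wz": -54,"tx": 0,"ty": 0,"tz": 0,"jaw": 0}]}}

```text
time: 56.15
ee_pos: [0.3925, 0.3558, 0.1127]
orientation: [0.937, 0.349, 0.001, 0.0]
ft_force: [7.0, -0.6, -7.8]
grip_width: 0.0113
finger_force: 47.4
```

{"api": "apply_moves", "payload": {"increments": [{"wx": 0,"wy": 0,"wz": -9,"tx": 0,"ty": 0,"tz": 0,"jaw": 0},{"wx": 0,"wy": 0,"wz": -18,"tx": 0,"ty": 0,"tz": 0,"jaw": 0},{"wx": 0,"wy": 0,"wz": -27,"tx": 0,"ty": 0,"tz": 0,"jaw": 0},{"wx": 0,"wy": 0,"wz": -35,"tx": 0,"ty": 0,"tz": 0,"jaw": 0},{"wx": 0,"wy": 0,"wz": -36,"tx": 0,"ty": 0,"tz": 0,"jaw": 0},{"wx": 0,"wy": 0,"wz": -36,"tx": 0,"ty": 0,"tz": 0,"jaw": 0},{"wx": 0,"wy": 0,"wz": -36,"tx": 0,"ty": 0,"tz": 0,"jaw": 0},{"wx": 0,"wy": 0,"wz": -36,"tx": 0,"ty": 0,"tz": 0,"jaw": 0}]}}

```text
time: 57.15
ee_pos: [0.3927, 0.3557, 0.1128]
orientation: [0.999, 0.045, 0.001, -0.0]
ft_force: [6.5, -1.0, -7.9]
grip_width: 0.0112
finger_force: 47.3
```

{"api": "apply_moves", "payload": {"increments": [{"wx": 0,"wy": 0,"wz": 0,"tx": 0,"ty": 0,"tz": 0,"jaw": 0.3},{"wx": 0,"wy": 0,"wz": 0,"tx": 0,"ty": 0,"tz": 0,"jaw": 0.5},{"wx": 0,"wy": 0,"wz": 0,"tx": 0,"ty": 0,"tz": 40,"jaw": 0.5},{"wx": 0,"wy": 0,"wz": 10,"tx": 0,"ty": 0,"tz": 75,"jaw": 0.5},{"wx": 0,"wy": 0,"wz": 20,"tx": 4,"ty": -40,"tz": 75,"jaw": 0.5},{"wx": 0,"wy": 0,"wz": 30,"tx": 8,"ty": -80,"tz": 75,"jaw": 0.5},{"wx": 0,"wy": 0,"wz": 40,"tx": 12,"ty": -120,"tz": 75,"jaw": 0.5},{"wx": 0,"wy": 0,"wz": 50,"tx": 17,"ty": -159,"tz": 75,"jaw": 0.5}]}}

```text
time: 58.15
ee_pos: [0.4083, 0.1959, 0.1883]
orientation: [0.885, 0.466, 0.001, -0.0]
ft_force: [0.5, -0.2, -0.4]
grip_width: 0.0426
finger_force: 0.0
```

{"api": "apply_moves", "payload": {"increments": [{"wx": 0,"wy": 0,"wz": 10,"tx": 0,"ty": 0,"tz": 0,"jaw": 0.5},{"wx": 0,"wy": 0,"wz": 20,"tx": 0,"ty": 0,"tz": 0,"jaw": 0.5},{"wx": 0,"wy": 0,"wz": 30,"tx": 0,"ty": 0,"tz": 0,"jaw": 0.5},{"wx": 0,"wy": 0,"wz": 40,"tx": 0,"ty": 0,"tz": -20,"jaw": 0.5},{"wx": 0,"wy": 0,"wz": 40,"tx": 0,"ty": 0,"tz": -55,"jaw": 0.5},{"wx": 0,"wy": 0,"wz": 40,"tx": 0,"ty": 0,"tz": -75,"jaw": 0.5},{"wx": 0,"wy": 0,"wz": 40,"tx": 0,"ty": 0,"tz": -75,"jaw": 0.2},{"wx": 0,"wy": 0,"wz": 40,"tx": 0,"ty": 0,"tz": -75,"jaw": 0}]}}

```text
time: 59.15
ee_pos: [0.4082, 0.197, 0.1135]
orientation: [0.674, 0.739, -0.0, -0.0]
ft_force: [-0.2, 0.2, -4.4]
grip_width: 0.0111
finger_force: 45.4
```

{"api": "apply_moves", "payload": {"increments": [{"wx": 0,"wy": 0,"wz": 0,"tx": 0,"ty": 0,"tz": 0,"jaw": 0},{"wx": 0,"wy": 0,"wz": 0,"tx": 0,"ty": 0,"tz": 0,"jaw": 0},{"wx": 0,"wy": 0,"wz": 0,"tx": 0,"ty": 0,"tz": 0,"jaw": 0},{"wx": 0,"wy": 0,"wz": -9,"tx": 0,"ty": 0,"tz": 0,"jaw": 0},{"wx": 0,"wy": 0,"wz": -18,"tx": 0,"ty": 0,"tz": 0,"jaw": 0},{"wx": 0,"wy": 0,"wz": -27,"tx": 0,"ty": 0,"tz": 0,"jaw": 0},{"wx": 0,"wy": 0,"wz": -36,"tx": 0,"ty": 0,"tz": 0,"jaw": 0},{"wx": 0,"wy": 0,"wz": -45,"tx": 0,"ty": 0,"tz": 0,"jaw": 0}]}}

```text
time: 60.15
ee_pos: [0.4088, 0.1968, 0.1134]
orientation: [0.907, 0.422, 0.001, 0.0]
ft_force: [-2.7, -0.4, 2.4]
grip_width: 0.0109
finger_force: 46.4
```

{"api": "apply_moves", "payload": {"increments": [{"wx": 0,"wy": 0,"wz": -9,"tx": 0,"ty": 0,"tz": 0,"jaw": 0},{"wx": 0,"wy": 0,"wz": -18,"tx": 0,"ty": 0,"tz": 0,"jaw": 0},{"wx": 0,"wy": 0,"wz": -27,"tx": 0,"ty": 0,"tz": 0,"jaw": 0},{"wx": 0,"wy": 0,"wz": -36,"tx": 0,"ty": 0,"tz": 0,"jaw": 0},{"wx": 0,"wy": 0,"wz": -45,"tx": 0,"ty": 0,"tz": 0,"jaw": 0},{"wx": 0,"wy": 0,"wz": -45,"tx": 0,"ty": 0,"tz": 0,"jaw": 0},{"wx": 0,"wy": 0,"wz": -45,"tx": 0,"ty": 0,"tz": 0,"jaw": 0},{"wx": 0,"wy": 0,"wz": -45,"tx": 0,"ty": 0,"tz": 0,"jaw": 0}]}}

```text
time: 61.15
ee_pos: [0.409, 0.1963, 0.1135]
orientation: [0.999, 0.047, 0.001, 0.001]
ft_force: [-2.4, -5.5, 4.8]
grip_width: 0.011
finger_force: 46.7
```

Yaw is 0.094, so the right fastener is locked. Release, rise, back off, and check.

{"api": "apply_moves", "payload": {"increments": [{"wx": 0,"wy": 0,"wz": 0,"tx": 0,"ty": 0,"tz": 0,"jaw": 0.3},{"wx": 0,"wy": 0,"wz": 0,"tx": 0,"ty": 0,"tz": 0,"jaw": 0.5},{"wx": 0,"wy": 0,"wz": 0,"tx": 0,"ty": 0,"tz": 45,"jaw": 0.5},{"wx": 0,"wy": 0,"wz": 0,"tx": 0,"ty": 0,"tz": 100,"jaw": 0.5},{"wx": 0,"wy": 0,"wz": 0,"tx": 0,"ty": -5,"tz": 160,"jaw": 0.5},{"wx": 0,"wy": 0,"wz": 0,"tx": 0,"ty": -10,"tz": 215,"jaw": 0.5},{"wx": 0,"wy": 0,"wz": 0,"tx": 0,"ty": -10,"tz": 240,"jaw": 0.5},{"wx": 0,"wy": 0,"wz": 0,"tx": 0,"ty": -10,"tz": 240,"jaw": 0.5}]}}

```text
time: 62.15
ee_pos: [0.4089, 0.1872, 0.3545]
orientation: [0.999, 0.046, 0.002, -0.001]
ft_force: [0.4, 1.1, -0.6]
grip_width: 0.043
finger_force: 0.0
```

```bash
python3 al.py; python3 - <<'E'
from look import *
c=look("wf",dict(panel_handle=.113,cam_left_grip=.104,cam_right_grip=.104,brush_1=.016,sled=0,spot=.026),n=3)
d=vision.camera("side")["img"][140:350,225:425]
a=np.hstack([cv2.resize(c["img"][0:300,100:640],(540,300)),cv2.resize(d,(250,300))]); cv2.imwrite("pics/f.png",a)
E
```

```text
red 371 377 305 310 [ 0.6398 -0.0182  0.026 ] exp px of spot under tip [373.3 308.3]
panel_handle 0.85 [250. 134.] [0.4486 0.2783 0.113 ]
panel_handle 0.4 [483. 123.] [ 0.4884 -0.0037  0.113 ]
cam_left_grip 0.55 [192. 174.] [0.39   0.3557 0.104 ]
cam_right_grip 0.84 [313. 168.] [0.4126 0.1982 0.104 ]
brush_1 0.83 [415. 108.] [0.5018 0.0519 0.016 ]
brush_1 0.81 [452. 114.] [ 0.4977 -0.0052  0.016 ]
brush_1 0.62 [480. 125.] [ 0.4858 -0.0528  0.016 ]
sled 0.9 [443. 117.] [ 4.926e-01 -4.000e-04  0.000e+00]
spot 0.65 [492.   8.] [ 0.6368 -0.0243  0.026 ]
```

View pics/f.png

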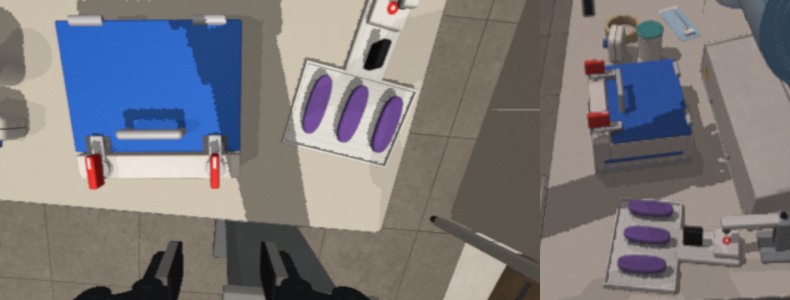

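The final picture shows the panel shut, both wings along the chest's x, and all three brushes flat in the bay. The spot is under the needle, about 2 mm off by the side view.

```bash
python3 -c "
from rig import robot
print(robot.finish_job())"
```

```text
the job is handed in; nothing more can be done
None
```

I handed the job in at about 62 s; the hand-in gave no verdict. By my last pictures, all three brushes lie flat in the sled bay, the spot is about 2 mm from straight below the needle tip, the panel is shut, both fasteners are locked, and I never touched the timer, tape or jar.

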